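Load the dry-reagent carrier

ROBOT

A 7-joint arm with a two-finger parallel gripper is mounted at the origin on the work surface; the furniture and walls round the work are solid. World frame = base frame: x ahead of the robot, y to its left, z up, the work surface at z = 0. Lengths are in mm, angles in degrees, forces in N, time in s.
With the tool pointing down it reaches from about 400 to 850 mm from the base axis. Payload 6.9 kg.
Tool frame: the origin (TCP) lies midway between the tips of the shut fingers; the grasp point (between the pads) lies 19 mm behind it (arm.tcp_to_grasp is the distance from the TCP to the grasp point, in mm); z points along the fingers, y is the line along which they close (so a half turn about z gives the same grasp; the last joint's range is limited). The gripper opens to 85 mm and grips with 20 to 120 N. Pads are 22 mm wide; open, the fingers measure 114 mm over their backs; the gripper's body (76 mm by 85 mm) begins 54 mm behind the grasp point. The pads swing forward as they close: fully open they stand 13 mm farther back than shut.
Start: joints at [80.357, 29.078, -13.613, 85.955, 7.202, 65.827, -8.869], TCP at [168.965, -601.716, 231.275] pointing down, gripper open.
Joint ranges: [-176.47, 176.47], [-13.61, 117.27], [-81.72, 77.17], [0.22, 143.17], [-87.28, 267.28], [10, 112.55], [-165.47, 165.47]. Speed limits (degrees/s): [136.94, 136.94, 180, 180, 180, 180, 180].

INTERFACE

Orientations are given as a 3x3 rotation matrix whose columns are the frame's x, y, z axes.
In Python, from rig import state, imaging, arm gives the robot as it stands.
- The arm moves only by the tool play_rows, never from a script. Its argument "increments" is one flat list of numbers, 5 for each row, row after row: the shift along the tool's x, y, z as a fraction of full scale, then the turn about the tool's z as a fraction of full scale, then the closure, from 0 (fully open) to 1 (shut). A call has 1 to 8 rows; each row is the pose to reach, as a shift and turn from the pose commanded when the call began, along the tool's axes at that moment, turning the shorter way round; what a row does not reach only later rows make up. Full scale, the value 1, is 100 mm for a shift and pi rad for a turn. A row lasts 1/12 s, in which the tool goes at most 41.7 mm and 7.16 degrees, less where a joint would pass 70% of its speed; a pose out of reach is approached as far as the arm can. A call with a number of a shift or a turn outside -1 to 1 is refused whole. A call with a gripper value outside its range is refused whole. The fingers move at their own pace and stop on an object; the grip force is fixed at half the most. Time passes only in rows, so rows that repeat a pose let the fingers close. It gives the time, the measured TCP pose, the force, the opening and the grip force at its end, in the units of the state.
- state(): the state, without advancing time (a new reading comes with each control period).
- imaging.capture(name): name is "scene" or "top"; returns the picture (420x560x3 uint8, red, green, blue); there is no depth.
- imaging.calibration(name): a dict with "intrinsics" (3x3 intrinsics, pixels), "R" (3x3) and "t" (3): a world point X has camera coordinates R X + t. Camera axes: x right, y down, z forward; pixel columns grow to the right and rows downward; lengths in mm; the calibration is good to about 2 mm. A picture is of the moment at which its call begins. calibration takes no time and is no camera call.
- arm.close_job(): hands the job in; it is judged then, once.
The state is a dict: "time_s": time; "joint_pos": joint angles; "joint_velocities": joint speeds; "joint_torque": joint torques, N m; "eef_pos": TCP position; "orientation": TCP orientation; "wrist_force": force on the tool from outside, world axes, zero at the start; "torque": the same for the moment, N m; "finger_gap": finger opening in mm; "grip_force": force on a finger pad.
Only numpy, scipy, OpenCV 4.12 (cv2) and the standard library are available. Lean on these libraries where they do the work, as an engineer would, in place of code of your own. Each camera call takes 0.05 s, during which the arm holds its last target. There are 200 camera calls.

TASK

Load the carrier with the dry reagents for the balance room: stand the two white rectangular powder bottles that are out on the worktop in its oblong wells and the two white wide-mouth jars in its round wells, one in each well, upright and right down on the bottom. Keep them upright and lower them in rather than dropping them. The narrow-necked bottles hold liquids, so leave those where they stand, and whatever stands along the back wall too.

Things in the scene. Friction and masses are not known exactly. Their poses are not given: they have to be found in the camera images.
- carrier: Grey plastic tub, loose, 2.4 kg, 224 (x) x 214 (y) x 58 mm high, steel handles folded down on its y sides, any way round. Origin: centre of underside, z up. White plate inside (top 50 mm up) with four wells: oblong, 100 (x) by 82 (y) mm, centred at x = -50, y = -50 and +50 mm; round, 83 mm across, at x = +54.5, y = -50 and +50 mm. Well bottoms are 5 mm above the underside.
- powder_bottle_a: White plastic powder bottle, rectangular with rounded corners, 69 (own x) x 84 (own y) x 146 mm high, with a wide round blue screw cap (58 mm across, 124 to 146 mm up; body ends 120 mm up), 0.26 to 0.47 kg, upright. Origin: centre of underside, z up. Can be lifted by the cap from above.
- powder_bottle_b: White plastic powder bottle, rectangular with rounded corners, 69 (own x) x 84 (own y) x 146 mm high, with a wide round blue screw cap (58 mm across, 124 to 146 mm up; body ends 120 mm up), 0.26 to 0.47 kg, upright. Origin: centre of underside, z up. Can be lifted by the cap from above.
- jar_a: White round wide-mouth jar, 67 mm across, 174 mm high, with a wide round blue screw cap (62 mm across, 148 to 174 mm up), 0.2 to 0.37 kg, upright. Origin: centre of underside, z up. Can be lifted by the cap from above.
- jar_b: White round wide-mouth jar, 67 mm across, 166 mm high, with a wide round blue screw cap (62 mm across, 142 to 166 mm up), 0.2 to 0.37 kg, upright. Origin: centre of underside, z up. Can be lifted by the cap from above.
- pet_bottle_a: Translucent plastic bottle, 74 mm across, 192 mm high, whose shoulders slope to a narrow neck with a small blue screw cap (46 mm across). Holds liquid; not part of the load. Origin: centre of its underside.
- pet_bottle_b: The same kind of narrow-necked translucent plastic bottle, 74 mm across, 188 mm high, small blue cap (46 mm). Holds liquid; not part of the load. Origin: centre of its underside.
- amber_bottle: Brown glass bottle, 70 mm across, 168 mm high, sloping to a narrow neck with a small black cap (39 mm across). Holds liquid; not part of the load. Origin: centre of its underside.
Mind the look-alikes: they are no part of the job. What is shaped like the jar_a but purple or red is not meant.

How it is judged (in metres and radians):
At the end, for the whole second after the job is handed in: Powder bottles stand in the oblong wells, jars in the round ones (within 13 mm of a well centre along each carrier axis, underside under 12 mm above the carrier's), upright within 0.1 rad, at rest; carrier level within 0.05 rad; the three narrow-necked bottles within 30 mm of their start (x of powder_bottle_a in the frame of carrier between -0.063 and -0.037 m and (y of powder_bottle_a in the frame of carrier between -0.063 and -0.037 m or y of powder_bottle_a in the frame of carrier between 0.037 and 0.063 m) and z of each of powder_bottle_a, powder_bottle_b, jar_a, jar_b in the frame of carrier below 0.012 m and angle between each of powder_bottle_a, powder_bottle_b, jar_a, jar_b's own z axis and vertical below 0.1 rad and linear speed of each of powder_bottle_a, powder_bottle_b, jar_a, jar_b below 0.02 m/s and angular speed of each of powder_bottle_a, powder_bottle_b, jar_a, jar_b below 0.2 rad/s and x of powder_bottle_b in the frame of carrier between -0.063 and -0.037 m and (y of powder_bottle_b in the frame of carrier between -0.063 and -0.037 m or y of powder_bottle_b in the frame of carrier between 0.037 and 0.063 m) and x of jar_a in the frame of carrier between 0.0415 and 0.0675 m and (y of jar_a in the frame of carrier between -0.063 and -0.037 m or y of jar_a in the frame of carrier between 0.037 and 0.063 m) and x of jar_b in the frame of carrier between 0.0415 and 0.0675 m and (y of jar_b in the frame of carrier between -0.063 and -0.037 m or y of jar_b in the frame of carrier between 0.037 and 0.063 m) and angle between carrier's own z axis and vertical below 0.05 rad and distance of each of pet_bottle_a, pet_bottle_b, amber_bottle from where it was at the start of the episode below 0.03 m); the robot touches nothing.
It fails at once if a narrow-necked bottle was pushed more than 30 mm from its place or tipped (distance of any of pet_bottle_a, pet_bottle_b, amber_bottle from where it was at the start of the episode above 0.03 m or angle between any of pet_bottle_a, pet_bottle_b, amber_bottle's own z axis and vertical above 0.35 rad).
It fails at once if a powder bottle or jar was tipped more than 35 degrees (angle between any of powder_bottle_a, powder_bottle_b, jar_a, jar_b's own z axis and vertical above 0.61 rad).
It fails at once if a powder bottle or jar was dropped (fell out of the fingers at more than 0.7 m/s, about 25 mm) ((linear speed of powder_bottle_a above 0.7 m/s and contact force between the fingers and powder_bottle_a below 0.1 N) or (linear speed of powder_bottle_b above 0.7 m/s and contact force between the fingers and powder_bottle_b below 0.1 N) or (linear speed of jar_a above 0.7 m/s and contact force between the fingers and jar_a below 0.1 N) or (linear speed of jar_b above 0.7 m/s and contact force between the fingers and jar_b below 0.1 N)).
It also fails if it takes over 99 s, if anything falls off the work surface, if the arm or the gripper's body presses on something with over 40 N, if the wrist force passes 120 N, or if a joint passes its speed limit or range.

## Working session

There is one attempt and no reset: what is moved stays moved. The work goes in short steps, Python scripts to look and compute and a tool call to move; the robot and the scene stay as the last step left them, time stands still between calls to the robot, and variables do not carry over. Pictures are saved under pics/ and viewed, at most 14 in all, crops included, and the job is handed in when it is done.

Besides the shell and the picture viewer there is one more tool, called after "Emit:" in YAML: its name, and indented under it one key for each argument. play_rows: Moves the arm, as the interface text tells. Shift numbers are shares of 100 mm and turn numbers shares of pi rad, none past 1 either way. Its arguments: {"type":"object","properties":{"increments":{"type":"array","items":{"type":"number","minimum":-1,"maximum":1}}},"required":["increments"]}

```bash
ls; mkdir -p pics
python3 - <<'E'
from rig import state, imaging, arm
import cv2, numpy as np
for n in ("top","scene"):
    im=imaging.capture(n); cv2.imwrite(f"pics/{n}0.png",im[:,:,::-1])
    c=imaging.calibration(n); print(n,c, (-np.array(c['R']).T@np.array(c['t'])).round())
s=state(); print(s)
E
```

```text
pics
top {'intrinsics': array([[417.74769949,   0.        , 272.80385757],
       [  0.        , 417.74769949, 210.30132428],
       [  0.        ,   0.        ,   1.        ]]), 'R': array([[-0.04118759, -0.99909877, -0.01025795],
       [-0.89000237,  0.04135222, -0.45407684],
       [ 0.45409181, -0.00957273, -0.89090347]]), 't': array([-127.53327701,  484.39324754,  778.60705281])} [  72. -140.  912.]
scene {'intrinsics': array([[395.96933031,   0.        , 284.45693217],
       [  0.        , 395.96933031, 212.86809462],
       [  0.        ,   0.        ,   1.        ]]), 'R': array([[ 0.91796072,  0.39662818, -0.00584779],
       [ 0.2700746 , -0.6357253 , -0.72312727],
       [-0.29053024,  0.66222309, -0.69069006]]), 't': array([-392.44331956, -210.96816733, 1108.02846206])} [ 739. -712.  610.]
{'time_s': 0.1, 'joint_pos': array([ 80.35899231,  29.12178334, -13.60897993,  86.00188158,
         7.20161961,  65.82890971,  -8.87049421]), 'joint_velocities': array([-0.02426796, -0.01011607,  0.02636134, -0.17912792, -0.10523023,
        0.01746643, -0.01309721]), 'joint_torque': array([-5.19289330e-03, -6.21834683e+01, -2.19473764e+00, -2.50205415e+01,
        1.25173971e-02,  7.81152426e-03,  6.60821073e-06]), 'eef_pos': array([ 168.77786929, -601.30888507,  230.51138677]), 'orientation': array([[ 9.62765017e-01,  2.70339235e-01, -4.69915870e-04],
       [ 2.70339642e-01, -9.62763737e-01,  1.56984951e-03],
       [-2.80260420e-05, -1.63843308e-03, -9.99998657e-01]]), 'wrist_force': array([-0.58959242, -0.17645128,  0.62286013]), 'torque': array([ 0.03131081, -0.00525727,  0.03502271]), 'grip_force': 0.0, 'finger_gap': 85.34746668334076}
```

View pics/top0.png

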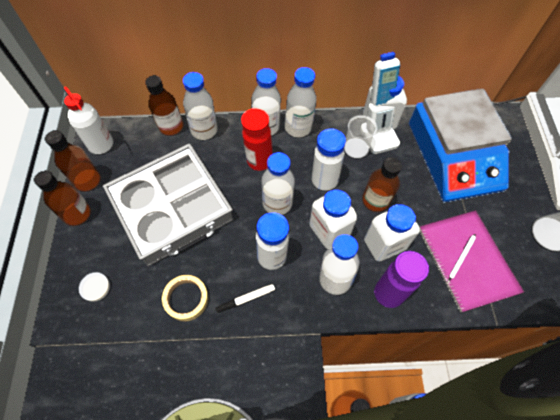

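View pics/scene0.png

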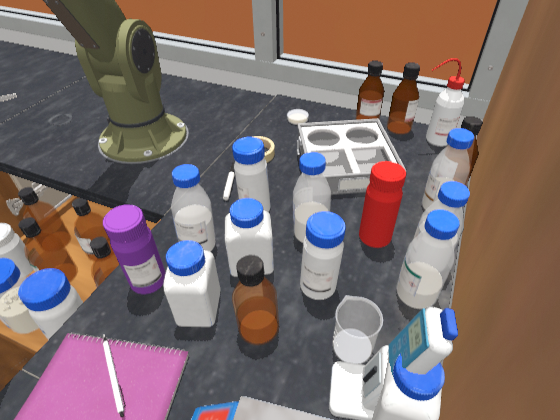

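Top view: the wide-cap candidates are the powder bottles (caps at 336,205 and 400,218; square bodies) and the white jars (272,227 and 329,145; straight sides). The PETs (279,163 and 344,248) have sloping shoulders and small caps, and the amber bottle is at (385,175). The red (257,125) and purple (405,270) jars are look-alikes. The carrier is at about (168,203), with its round wells on the left. Next I'll fit the caps in both views and check them in a crop.

```bash
cat > h.py <<'E'
import cv2, numpy as np
from rig import state, imaging, arm
from scipy.optimize import least_squares, minimize
C={n:imaging.calibration(n) for n in("top","scene")}
def proj(n,X):
    c=C[n]; X=np.atleast_2d(X); p=(X@np.array(c["R"]).T+c["t"])@np.array(c["intrinsics"]).T
    return p[:,:2]/p[:,2:]
def back(n,uv,z):
    c=C[n]; R=np.array(c["R"]); o=-R.T@c["t"]; d=R.T@np.linalg.solve(c["intrinsics"],[*uv,1]); return o+d*(z-o[2])/d[2]
th=np.linspace(0,2*np.pi,60)
def cyl(x,y,r,z0,z1):
    return np.array([[x+r*np.cos(t),y+r*np.sin(t),z] for z in(z0,z1) for t in th])
def bluemask(im):
    h=cv2.cvtColor(im,cv2.COLOR_RGB2HSV); return cv2.inRange(h,(100,130,50),(128,255,255))
def comp(mask,uv):
    n,l,s,c=cv2.connectedComponentsWithStats(mask); 
    i=1+np.argmin(np.hypot(*(c[1:]-uv).T)+1e3*(s[1:,4]<60)); return (l==i).astype(np.uint8),c[i],s[i,4]
def capfit(ims,uvs,r,zt,h):
    # fit x,y,z(top) of the cap to silhouettes' bounding boxes+centroids
    ob=[]
    for n,uv in uvs.items():
        m,c,a=comp(bluemask(ims[n]),uv); x,y,w,hh=cv2.boundingRect(m); ob.append((n,np.r_[c,x-.5,y-.5,x+w-.5,y+hh-.5],a))
    def f(p):
        out=[]
        for n,o,a in ob:
            hu=cv2.convexHull(proj(n,cyl(p[0],p[1],r,p[2]-h,p[2])).astype(np.float32)); mo=cv2.moments(hu); q=hu[:,0]
            out+=list(np.r_[mo["m10"]/mo["m00"],mo["m01"]/mo["m00"],q.min(0),q.max(0)]-o)
        return np.array(out)
    x0=back("top",uvs["top"],zt); s=least_squares(f,x0,loss="soft_l1"); return s.x,f(s.x),[a for _,_,a in ob]
def draw(im,n,X,col=(0,255,0),k=1,off=(0,0)):
    cv2.polylines(im,[((proj(n,X)-off+.5)*k*8).astype(np.int32)],True,col,1,cv2.LINE_AA,3)
def rect(x,y,yaw,hx,hy,z):
    c,s=np.cos(yaw),np.sin(yaw); return np.array([[x+c*a-s*b,y+s*a+c*b,z] for a,b in((-hx,-hy),(hx,-hy),(hx,hy),(-hx,hy))])
E
python3 - <<'E'
from h import *
ims={n:cv2.imread(f"pics/{n}0.png")[:,:,::-1].copy() for n in C}
L={"pA":((336,205),(247,212),29,146,22),"pB":((400,218),(186,257),29,146,22),"j1":((272,227),(250,150),31,170,25),"j2":((329,145),(325,228),31,170,25),"pet1":((279,163),(312,164),23,190,20),"pet2":((344,248),(187,177),23,190,20)}
for k,(t,s,r,z,h) in L.items():
    x,f,a=capfit(ims,{"top":t,"scene":s},r,z,h); print(k,x.round(1),f.round(1),a)
for n in [(385,172)]: print("amber",back("top",n,165).round())
im=ims["top"][:,:,::-1]
cv2.imwrite("pics/c1.png",cv2.resize(im[120:300,240:440],None,fx=3.3,fy=3.3,interpolation=cv2.INTER_CUBIC))
cv2.imwrite("pics/c2.png",cv2.resize(im[130:280,90:250],None,fx=4,fy=4,interpolation=cv2.INTER_CUBIC))
for q in((104,188),(190,147),(232,210),(150,262)): print(back("top",q,58).round())
E
```

```text
pA [ 478.5 -281.6  151.1] [-0.1 -0.1 -0.7 -0.9  0.5  0.5  0.3 -1.8 -0.4 -2.8  1.1 -0.5] [np.int32(617), np.int32(811)]
pB [ 435.  -408.4  145.2] [-0.5  2.5 -1.3  1.3 -0.   3.3 -0.2 -0.4 -1.3 -1.8 -0.1  0.9] [np.int32(656), np.int32(1071)]
j1 [ 414.1 -144.9  170. ] [-0.2  1.7  0.7  0.3 -1.6  2.1  0.9  1.9  0.9  2.2  0.1  1.8] [np.int32(851), np.int32(733)]
j2 [ 622.3 -284.2  168.4] [ 0.6 -0.1  0.2 -0.6  0.5  0.   0.4 -0.5  0.1 -1.9  0.2  0.9] [np.int32(663), np.int32(1166)]
pet1 [ 555. -165.  190.] [ 0.4  0.2  1.2  0.9 -0.5 -0.3  0.8  1.8  1.1  1.4  0.2  2.8] [np.int32(448), np.int32(500)]
pet2 [ 356.  -276.2  190. ] [-1.8  3.6 -2.2  2.1 -2.   4.  -1.1 -1.9 -1.6 -2.4 -1.  -1.3] [np.int32(526), np.int32(558)]
amber [ 532. -387.  165.]
[586. 248.  58.]
[694.  50.  58.]
[513. -55.  58.]
[394. 122.  58.]
```

View pics/c1.png

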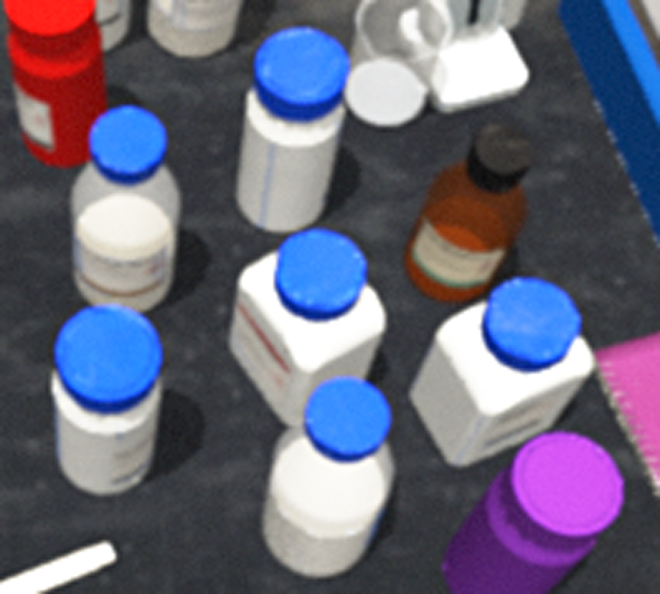

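View pics/c2.png

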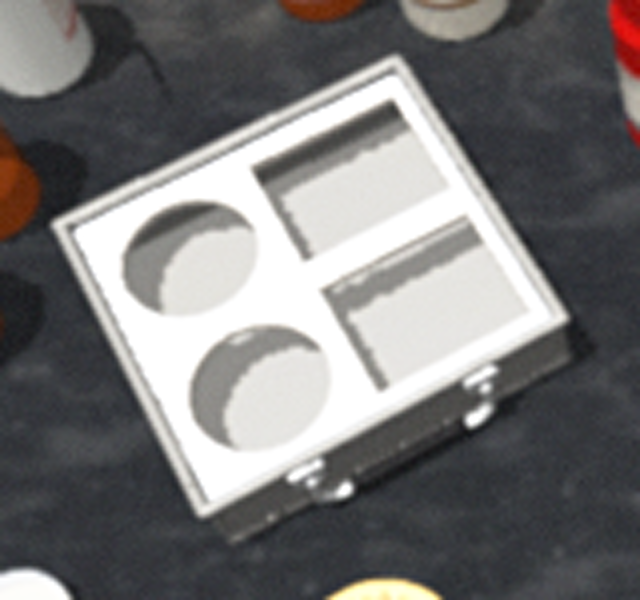

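The crop confirms the two square-bodied bottles and the two white straight-sided jars. The carrier corners show at (50,225), (397,55), (568,320) and (203,515) in its crop. Some cap fits stalled at their starting height, so I'll refit them and also get the carrier pose and bottle yaws.

```bash
sed -i 's/loss="soft_l1")/loss="soft_l1",diff_step=2e-3)/' h.py
cat >> h.py <<'E'
def bodyhull(n,x,y,yaw,rr=14,hx=34.5,hy=42,z1=114):
    pts=[]
    for z in(0,z1):
        for c in rect(0,0,0,hx-rr,hy-rr,z):
            pts+=[[c[0]+rr*np.cos(t),c[1]+rr*np.sin(t),z] for t in th[::4]]
    P=np.array(pts); c,s=np.cos(yaw),np.sin(yaw)
    P=np.c_[x+c*P[:,0]-s*P[:,1],y+s*P[:,0]+c*P[:,1],P[:,2]]
    return cv2.convexHull(proj(n,P).astype(np.float32))
def whitemask(im):
    h=cv2.cvtColor(im,cv2.COLOR_RGB2HSV); return ((h[...,1]<60)&(h[...,2]>95)).astype(np.uint8)
def fill(hull,shape=(420,560)):
    m=np.zeros(shape,np.uint8); cv2.fillPoly(m,[np.round(hull*16).astype(np.int32)],1,shift=4); return m
def carrierpts():
    A=[(x,y,58) for x,y in((-112,-107),(112,-107),(112,107),(-112,107))]
    return A
E
python3 - <<'E'
from h import *
ims={n:cv2.imread(f"pics/{n}0.png")[:,:,::-1].copy() for n in C}
L={"pA":((336,205),(247,212),29,146,22),"pB":((400,218),(186,257),29,146,22),"j1":((272,227),(250,150),31,170,25),"j2":((329,145),(325,228),31,170,25),"pet1":((279,163),(312,164),23,190,20),"pet2":((344,248),(187,177),23,190,20)}
P={}
for k,(t,s,r,z,h) in L.items():
    x,f,a=capfit(ims,{"top":t,"scene":s},r,z,h); P[k]=x; print(k,x.round(1),f.round(1))
# carrier
img=np.array([(50,225),(397,55),(568,320),(203,515),(190,258),(260,388),(253,170),(390,100),(448,187),(308,260),(325,288),(467,217),(530,303),(382,388)],float)
img=(img+.5)/4-.5+[90,130]
# x axis to the image left: corners left,top,right,bottom
def mod(s):
    m=[(112,s*-107,58),(-112,s*-107,58),(-112,s*107,58),(112,s*107,58),(54.5,-s*50,50),(54.5,s*50,50)]
    for cy in(-50*s,50*s): m+=[(0,cy-s*41,50),(-100,cy-s*41,50),(-100,cy+s*41,50),(0,cy+s*41,50)]
    return np.array(m,float)
for sg in(1,-1):
    M=mod(sg)
    def T(p): c,s=np.cos(p[2]),np.sin(p[2]); return np.c_[p[0]+c*M[:,0]-s*M[:,1],p[1]+s*M[:,0]+c*M[:,1],M[:,2]]
    r=least_squares(lambda p:(proj("top",T(p))-img).ravel(),[545,90,2.0]); print("carrier",sg,r.x[:2].round(1),np.degrees(r.x[2]).round(2),"rms",np.sqrt(np.mean(r.fun**2)).round(2)); 
    if sg==1 or r.cost<best.cost: best=r;bs=sg;res=r.fun
print(res.reshape(-1,2).round(1).tolist())
im=ims["top"]; out=im[:,:,::-1].copy(); out=cv2.resize(out[110:300,90:440],None,fx=2.2,fy=2.2,interpolation=cv2.INTER_CUBIC)
w=whitemask(im)|(bluemask(im)>0)
ex=fill(cv2.convexHull(proj("top",cyl(*P["pet2"][:2],40,0,195)).astype(np.float32)))
for k in("pA","pB"):
    xt,f,a=capfit(ims,{"top":L[k][0]},29,146,22)
    x0=back("top",proj("top",P[k]*[1,1,0]+[0,0,146])[0],146)
    best=[]
    roi=fill(cv2.convexHull(proj("top",cyl(P[k][0],P[k][1],60,0,135)).astype(np.float32)))
    if k=="pA": roi=roi*(1-ex)
    else: roi=roi*(1-ex)
    cap=fill(cv2.convexHull(proj("top",cyl(P[k][0],P[k][1],29,110,146)).astype(np.float32)))
    for yaw in range(-90,90,3):
      for dx in(-6,-3,0,3,6):
        for dy in(-6,-3,0,3,6):
          m=(fill(bodyhull("top",P[k][0]+dx,P[k][1]+dy,np.radians(yaw)))|cap)*roi; a=w*roi
          best.append(((m&a).sum()/(m|a).sum(),yaw,dx,dy))
    best.sort(reverse=True); print(k,[(round(float(b[0]),3),)+b[1:] for b in best[:12]])
    b=best[0]; hu=bodyhull("top",P[k][0]+b[2],P[k][1]+b[3],np.radians(b[1]))
    cv2.polylines(out,[((hu-[90,110]+.5)*2.2).astype(np.int32)],True,(0,255,0),1)
for k in P: draw(out,"top",cyl(*P[k][:2],L[k][2],0,P[k][2])[60:],(0,0,255),2.2,(90,110))
cv2.imwrite("pics/c3.png",out)
E
```

```text
pA [ 478.9 -282.6  148.4] [ 0.2  0.4 -0.3 -0.4  0.7  1.   0.4 -0.2 -0.4 -1.2  1.   1. ]
pB [ 438.2 -410.   147.8] [ 0.4  0.5 -0.5 -0.7  0.8  1.3  0.7 -0.1 -0.6 -1.7  0.9  1.3]
j1 [ 414.2 -146.1  175.6] [ 0.3  0.4  1.2 -1.  -1.   0.9  0.4 -0.1  0.3  0.1 -0.2 -0.2]
j2 [ 622.1 -283.7  167.1] [ 0.3  0.4 -0.1 -0.1  0.2  0.5  0.3 -0.2  0.1 -1.6  0.1  1.2]
pet1 [ 553.2 -164.3  193.5] [ 0.1 -0.   0.9  0.6 -0.8 -0.4  0.2 -0.2  0.4 -0.6 -0.5  0.7]
pet2 [ 361.9 -280.6  190.9] [ 0.2  0.4 -0.1 -1.1  0.   0.7  0.2 -0.  -0.4 -0.7  0.4  0.7]
carrier 1 [553.8  98. ] 119.87 rms 1.17
carrier -1 [569.7 102.6] 102.23 rms 39.65
[[2.1, 0.2], [-0.5, 1.1], [-1.0, -1.1], [0.8, -0.6], [0.2, -0.1], [0.5, -0.3], [-1.8, -0.9], [0.5, -1.7], [1.4, 0.1], [-1.0, 1.3], [-2.0, 0.0], [0.1, -2.0], [1.0, 2.1], [-0.5, 1.8]]
pA [(0.832, -63, -3, 0), (0.83, -57, -3, 3), (0.829, -66, -3, 0), (0.829, -57, 0, 0), (0.828, -63, 0, 0), (0.828, -60, 0, 0), (0.827, -63, -3, 3), (0.827, -60, -3, 3), (0.826, -60, -3, 0), (0.825, -66, 0, 0), (0.824, -63, 0, 3), (0.824, -54, 0, 0)]
pB [(0.888, 24, 0, 0), (0.885, 24, 0, 3), (0.883, 15, 0, 0), (0.882, 18, 0, 0), (0.881, 15, 0, 3), (0.881, 21, 0, 3), (0.88, 21, 0, 0), (0.878, 21, -3, 3), (0.878, 15, -3, 3), (0.877, 27, 0, 3), (0.877, 15, 3, 0), (0.876, 18, 0, 3)]
```

View pics/c3.png

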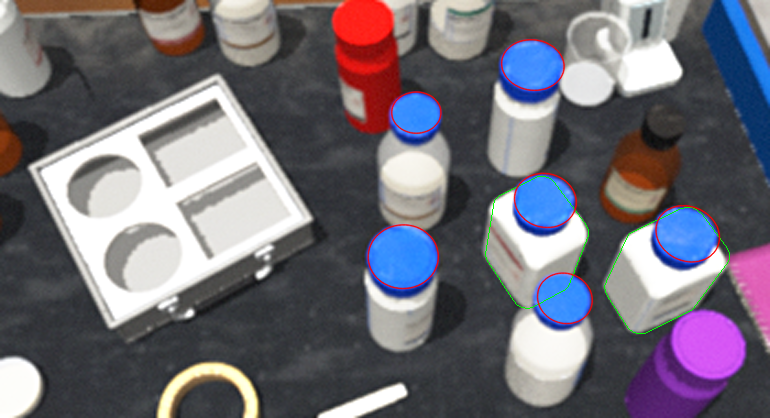

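The fits are consistent: cap heights 148/148 for the powder bottles, 175.6 for j1 (so jar_a) and 167 for j2 (so jar_b), with the PETs near 190. The carrier is at (554, 98), yaw 120°. I'll start with jar_a and fly there at the present height.

Emit:
play_rows:
  increments: [0.9,-0.93,0,0,0,0.9,-0.93,0,0,0,0.9,-0.93,0,0,0,0.9,-0.93,0,0,0,0.9,-0.93,0,0,0]

```text
time_s: 0.52
eef_pos: [232.4, -485.3, 231.6]
orientation: [[0.961, 0.275, 0.0], [0.275, -0.961, 0.001], [0.001, -0.001, -1.0]]
wrist_force: [-0.3, -0.6, -0.8]
finger_gap: 85.4
grip_force: 0.0
```

Emit:
play_rows:
  increments: [0.9,-0.93,0,0,0,0.9,-0.93,0,0,0,0.9,-0.93,0,0,0,0.9,-0.93,0,0,0,0.9,-0.93,0,0,0]

```text
time_s: 0.93
eef_pos: [293.1, -373.0, 231.5]
orientation: [[0.962, 0.274, 0.0], [0.274, -0.962, -0.0], [0.0, 0.0, -1.0]]
wrist_force: [0.6, -1.7, 0.3]
finger_gap: 85.4
grip_force: 0.0
```

Emit:
play_rows:
  increments: [0.9,-0.93,0,0,0,0.9,-0.93,0,0,0,0.9,-0.93,0,0,0,0.9,-0.93,0,0,0,0.9,-0.93,0,0,0]

```text
time_s: 1.35
eef_pos: [354.5, -260.0, 231.4]
orientation: [[0.962, 0.273, 0.001], [0.273, -0.962, -0.0], [0.0, 0.0, -1.0]]
wrist_force: [-0.4, -0.9, 0.5]
finger_gap: 85.4
grip_force: 0.0
```

Emit:
play_rows:
  increments: [0.9,-0.93,0,0,0,0.9,-0.93,0,0,0,0.9,-0.93,0,0,0,0.9,-0.93,0,0,0,0.9,-0.93,0,0,0,0.9,-0.93,0,0,0]

```text
time_s: 1.85
eef_pos: [414.6, -148.9, 231.0]
orientation: [[0.963, 0.268, -0.001], [0.268, -0.963, -0.001], [-0.001, 0.0, -1.0]]
wrist_force: [-0.1, -0.1, 0.2]
finger_gap: 85.7
grip_force: 0.0
```

Emit:
play_rows:
  increments: [0,-0.03,0.4,0,0,0,-0.03,0.6,0,0,0,-0.03,0.75,0,0,0,-0.03,0.89,0,0,0,-0.03,0.89,0,0,0,-0.03,0.89,0,0]

```text
time_s: 2.35
eef_pos: [413.1, -145.6, 141.9]
orientation: [[0.964, 0.267, -0.002], [0.267, -0.964, -0.0], [-0.002, -0.001, -1.0]]
wrist_force: [-1.1, -0.8, 0.7]
finger_gap: 85.5
grip_force: 0.0
```

Emit:
play_rows:
  increments: [0,0,0,0,1,0,0,0,0,1,0,0,0,0,1,0,0,0,0,1,0,0,0,0,1,0,0,0,0,1,0,0,0,0,1,0,0,0,0,1]

```text
time_s: 3.02
eef_pos: [415.1, -144.0, 143.8]
orientation: [[0.963, 0.27, 0.003], [0.27, -0.963, -0.002], [0.002, 0.002, -1.0]]
wrist_force: [-0.8, -0.4, 6.1]
finger_gap: 59.3
grip_force: 62.9
```

Run:
```python
from h import *
a=imaging.capture("scene"); cv2.imwrite("pics/s1.png",cv2.resize(a[60:300,120:420,::-1],None,fx=2.5,fy=2.5,interpolation=cv2.INTER_CUBIC))
```

```text
(no output)
```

View pics/s1.png

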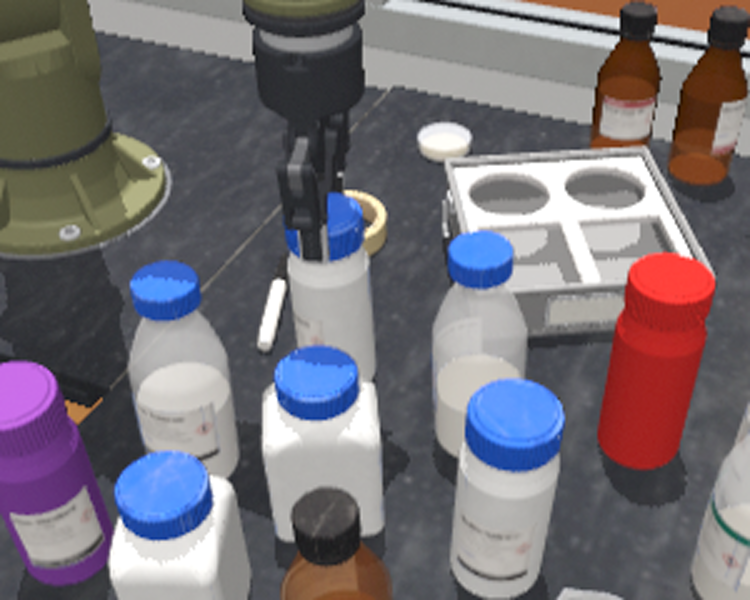

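jar_a is held between the fingers at the cap: gap 59 mm, force 63 N, crop pixel (320,225). Lifting and carrying it to the far round well at (570, 170).

Emit:
play_rows:
  increments: [0,0,-0.2,0,1,0,0,-0.4,0,1,0,0,-0.7,0,1,0,0,-1,0,1,0,0,-1,0,1,0,0,-1,0,1]

```text
time_s: 3.57
eef_pos: [414.9, -143.8, 244.0]
orientation: [[0.963, 0.27, 0.004], [0.27, -0.963, -0.002], [0.003, 0.003, -1.0]]
wrist_force: [-0.4, -1.0, -2.6]
finger_gap: 59.7
grip_force: 66.1
```

Emit:
play_rows:
  increments: [0.2,-0.22,0,0,1,0.4,-0.44,0,0,1,0.6,-0.66,0,0,1,0.78,-0.87,0,0,1,0.78,-0.87,0,0,1]

```text
time_s: 3.98
eef_pos: [467.1, -32.7, 241.5]
orientation: [[0.961, 0.277, 0.0], [0.277, -0.961, 0.004], [0.001, -0.003, -1.0]]
wrist_force: [-0.6, -0.7, -1.7]
finger_gap: 59.5
grip_force: 66.3
```

Emit:
play_rows:
  increments: [0.2,-0.22,0,0,1,0.4,-0.44,0,0,1,0.6,-0.66,0,0,1,0.78,-0.87,0,0,1,0.78,-0.87,0,0,1]

```text
time_s: 4.4
eef_pos: [518.2, 72.3, 241.3]
orientation: [[0.961, 0.277, -0.0], [0.277, -0.961, 0.004], [0.001, -0.004, -1.0]]
wrist_force: [-0.7, 1.0, -2.5]
finger_gap: 59.4
grip_force: 66.5
```

Emit:
play_rows:
  increments: [0.2,-0.22,0,0,1,0.4,-0.44,0,0,1,0.6,-0.66,0,0,1,0.78,-0.87,0,0,1,0.78,-0.87,0,0,1,0.78,-0.87,0,0,1,0.78,-0.87,0,0,1]

```text
time_s: 4.98
eef_pos: [568.2, 170.1, 241.0]
orientation: [[0.963, 0.27, -0.002], [0.27, -0.963, -0.002], [-0.003, 0.001, -1.0]]
wrist_force: [-0.1, -0.5, -1.5]
finger_gap: 59.2
grip_force: 66.6
```

```bash
cat >> h.py <<'E'
def to(x,y,z=None,yaw=None):
    s=state(); O=s["orientation"]; p=s["eef_pos"]; d=np.array([x,y,p[2] if z is None else z])-p
    print("t",round(s["time_s"],2),"pos",p.round(1),"yaw",np.degrees(np.arctan2(O[1,0],O[0,0])).round(1),"shift/100",(O.T@d/100).round(3),"force",s["wrist_force"].round(1),"gap",round(s["finger_gap"],1),"j7",s["joint_pos"].round(0))
E
python3 - <<'E'
from h import *
to(570,170.2)
ims={n:cv2.imread(f"pics/{n}0.png")[:,:,::-1].copy() for n in C}
w={n:whitemask(ims[n])|(bluemask(ims[n])>0) for n in C}
def hull(n,pts): return fill(cv2.convexHull(proj(n,pts).astype(np.float32)))
occ=[(361.9,-280.6,40,192),(414.2,-146.1,34,175),(622,-284,36,168),(553,-164,38,193),(520,-372,40,168),(350,-440,45,175)]
B={"pA":(478.9,-282.6),"pB":(438.2,-410.)}
for k,(x,y) in B.items():
    o=[q for q in B if q!=k][0]; res=[]
    for rr in(8,14,20):
     for z1 in(100,108,116):
      for yaw in range(-90,90,3):
       sc=0; 
       for n in C:
        key=(k,n)
        roi=hull(n,cyl(x,y,56,0,146))
        for q in occ: roi=roi*(1-hull(n,cyl(q[0],q[1],q[2],0,q[3])))
        roi=roi*(1-hull(n,cyl(*B[o],46,0,146))) 
        m=(fill(bodyhull(n,x,y,np.radians(yaw),rr,z1=z1))|hull(n,cyl(x,y,29,z1,146)))*roi; a=w[n]*roi
        sc+=(m&a).sum()/(m|a).sum()/2
       res.append((round(float(sc),3),yaw,rr,z1))
    res.sort(reverse=True); print(k,res[:8]); b=res[0]
    print([(r[1],r[0]) for r in sorted(res,key=lambda r:r[1]) if r[2:]==b[2:] and min(abs(r[1]-b[1])%90,90-abs(r[1]-b[1])%90)<16])
E
```

```text
t 4.98 pos [568.2 170.1 241. ] yaw 15.7 shift/100 [ 0.018  0.004 -0.   ] force [-0.1 -0.5 -1.5] gap 59.2 j7 [  -0.   28.  -30.   90.   15.   67. -108.]
pA [(0.874, -63, 14, 108), (0.872, -60, 14, 108), (0.872, -63, 8, 108), (0.871, -60, 20, 108), (0.871, -60, 8, 108), (0.87, -63, 8, 100), (0.868, -66, 14, 108), (0.866, -63, 20, 108)]
[(-78, 0.794), (-75, 0.813), (-72, 0.826), (-69, 0.848), (-66, 0.868), (-63, 0.874), (-60, 0.872), (-57, 0.862), (-54, 0.846), (-51, 0.835), (-48, 0.822), (12, 0.79), (15, 0.773), (18, 0.758), (21, 0.729), (24, 0.705), (27, 0.708), (30, 0.706), (33, 0.73), (36, 0.753), (39, 0.772), (42, 0.799)]
pB [(0.947, 18, 20, 108), (0.947, 18, 14, 108), (0.945, 21, 14, 108), (0.945, 15, 20, 108), (0.944, 18, 14, 100), (0.944, 15, 14, 108), (0.943, 15, 20, 116), (0.943, 12, 20, 108)]
[(-87, 0.889), (-84, 0.889), (-81, 0.889), (-78, 0.893), (-75, 0.893), (-72, 0.898), (-69, 0.899), (-66, 0.901), (-63, 0.899), (-60, 0.898), (-57, 0.902), (3, 0.927), (6, 0.932), (9, 0.936), (12, 0.943), (15, 0.945), (18, 0.947), (21, 0.939), (24, 0.932), (27, 0.927), (30, 0.919), (33, 0.914)]
```

Emit:
play_rows:
  increments: [0.018,0,0,0,1,0.018,0,0.2,0,1,0.018,0,0.35,0,1,0.018,0,0.5,0,1,0.018,0,0.5,0,1]

```text
time_s: 5.4
eef_pos: [569.2, 169.2, 189.5]
orientation: [[0.963, 0.269, -0.005], [0.269, -0.963, -0.002], [-0.005, 0.001, -1.0]]
wrist_force: [-1.2, -0.2, -2.2]
finger_gap: 59.6
grip_force: 66.6
```

Run:
```python
from h import *
to(570,170.2,149)
ims={n:imaging.capture(n) for n in C}
t=ims["top"][100:300,60:300,::-1]; s=ims["scene"][80:280,240:480,::-1]
cv2.imwrite("pics/s2.png",cv2.resize(np.vstack([t,s]),None,fx=1.5,fy=1.5,interpolation=cv2.INTER_CUBIC))
```

```text
t 5.4 pos [569.2 169.2 189.5] yaw 15.6 shift/100 [ 0.013 -0.008  0.405] force [-1.2 -0.2 -2.2] gap 59.6 j7 [  -1.   30.  -29.   94.   16.   60. -109.]
```

View pics/s2.png

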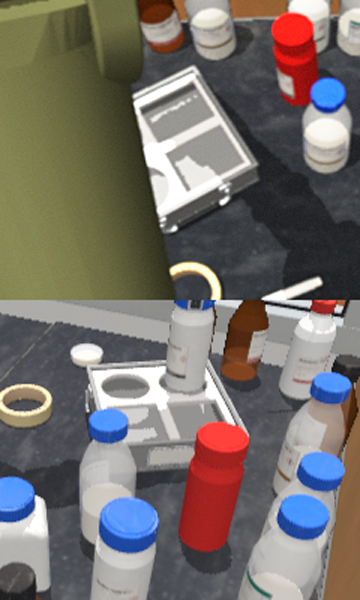

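The scene half shows jar_a at (188,350) going into the far round well with the carrier still level; the arm hides it in the top view. Lowering to the bottom and releasing.

Emit:
play_rows:
  increments: [0.01,-0.005,0.1,0,1,0.01,-0.005,0.2,0,1,0.01,-0.005,0.3,0,1,0.01,-0.005,0.36,0,1,0.01,-0.005,0.395,0,1,0.01,-0.005,0.405,0,1,0.01,-0.005,0.405,0,1]

```text
time_s: 6.08
eef_pos: [571.4, 172.5, 151.5]
orientation: [[0.963, 0.271, -0.001], [0.271, -0.963, -0.0], [-0.0, -0.0, -1.0]]
wrist_force: [-0.1, 0.4, -2.8]
finger_gap: 59.6
grip_force: 66.6
```

Emit:
play_rows:
  increments: [-0.02,0.015,0.02,0,1,-0.02,0.015,0.035,0,1,-0.02,0.015,0.035,0,1]

```text
time_s: 6.33
eef_pos: [570.3, 170.4, 149.0]
orientation: [[0.963, 0.27, 0.001], [0.27, -0.963, 0.0], [0.001, 0.0, -1.0]]
wrist_force: [-1.3, -0.7, 0.9]
finger_gap: 59.5
grip_force: 66.9
```

Emit:
play_rows:
  increments: [0,0,0.005,0,0.05,0,0,0.005,0,0.05,0,0,0.005,0,0.05,0,0,0.005,0,0.05,0,0,0,0,0.05,0,0,0,0,0.05]

```text
time_s: 6.83
eef_pos: [570.0, 170.5, 148.4]
orientation: [[0.963, 0.27, 0.0], [0.27, -0.963, 0.0], [0.0, -0.0, -1.0]]
wrist_force: [0.2, 0.3, -0.5]
finger_gap: 81.2
grip_force: 0.0
```

Emit:
play_rows:
  increments: [0,0,-0.2,0,0.05,0,0,-0.5,0,0.05,0,0,-1,0,0,0,0,-1,0,0,0,0,-1,0,0]

```text
time_s: 7.25
eef_pos: [571.5, 171.5, 252.1]
orientation: [[0.963, 0.27, 0.007], [0.27, -0.963, 0.002], [0.007, -0.0, -1.0]]
wrist_force: [-0.6, 0.6, -0.5]
finger_gap: 85.4
grip_force: 0.0
```

Run:
```python
from h import *
to(622.1,-283.7)
im=imaging.capture("scene")
x,f,a=capfit({"scene":im},{"scene":tuple(proj("scene",[570,170,179])[0])},31,179,26) if 0 else (None,None,None)
m,c,a=comp(bluemask(im),proj("scene",[570,170,166])[0]); print("cap px",c,a,"expect",proj("scene",[570,170.2,166]))
cv2.imwrite("pics/s3.png",im[:,:,::-1])
```

```text
t 7.25 pos [571.5 171.5 252.1] yaw 15.7 shift/100 [-0.744  4.52  -0.007] force [-0.6  0.6 -0.5] gap 85.4 j7 [   0.   27.  -30.   89.   15.   68. -107.]
cap px [367.69087137  93.22406639] 482 expect [[367.53826272  92.76343316]]
```

The jar_a cap shows within 1 px of where it should be when seated. Next is jar_b at (622, -284).

Emit:
play_rows:
  increments: [-0.15,0.9,0,0,0,-0.15,0.9,0,0,0,-0.15,0.9,0,0,0,-0.15,0.9,0,0,0]

```text
time_s: 7.63
eef_pos: [579.8, 74.2, 246.3]
orientation: [[0.965, 0.263, -0.003], [0.263, -0.965, -0.003], [-0.004, 0.002, -1.0]]
wrist_force: [0.8, 0.9, -0.2]
finger_gap: 85.2
grip_force: 0.0
```

Emit:
play_rows:
  increments: [-0.15,0.9,0,0,0,-0.15,0.9,0,0,0,-0.15,0.9,0,0,0,-0.15,0.9,0,0,0]

```text
time_s: 7.97
eef_pos: [589.4, -15.5, 246.5]
orientation: [[0.964, 0.264, -0.003], [0.264, -0.964, -0.002], [-0.003, 0.001, -1.0]]
wrist_force: [-0.2, 0.7, 0.8]
finger_gap: 85.2
grip_force: 0.0
```

Emit:
play_rows:
  increments: [-0.15,0.9,0,0,0,-0.15,0.9,0,0,0,-0.15,0.9,0,0,0,-0.15,0.9,0,0,0]

```text
time_s: 8.3
eef_pos: [599.3, -105.3, 246.7]
orientation: [[0.964, 0.265, -0.002], [0.265, -0.964, -0.001], [-0.002, 0.001, -1.0]]
wrist_force: [0.3, -0.1, 0.6]
finger_gap: 85.4
grip_force: 0.0
```

Emit:
play_rows:
  increments: [-0.15,0.9,0,0,0,-0.15,0.9,0,0,0,-0.15,0.9,0,0,0,-0.15,0.9,0,0,0]

```text
time_s: 8.63
eef_pos: [609.1, -195.3, 246.7]
orientation: [[0.964, 0.266, -0.002], [0.266, -0.964, -0.001], [-0.002, 0.0, -1.0]]
wrist_force: [0.1, 0.7, 0.2]
finger_gap: 85.1
grip_force: 0.0
```

Emit:
play_rows:
  increments: [-0.15,0.9,0,0,0,-0.15,0.9,0,0,0,-0.15,0.9,0,0,0,-0.15,0.9,0,0,0,-0.15,0.9,0,0,0,-0.15,0.9,0,0,0]

```text
time_s: 9.13
eef_pos: [620.0, -279.8, 248.0]
orientation: [[0.962, 0.273, -0.0], [0.273, -0.962, 0.002], [0.0, -0.002, -1.0]]
wrist_force: [0.1, -0.2, 0.5]
finger_gap: 85.6
grip_force: 0.0
```

Run:
```python
from h import *
to(622.1,-283.7,137)
```

```text
t 9.13 pos [ 620.  -279.8  248. ] yaw 15.9 shift/100 [0.009 0.046 1.11 ] force [ 0.1 -0.2  0.5] gap 85.6 j7 [ 37.  35. -27.  75.  15.  74. -64.]
```

Emit:
play_rows:
  increments: [0.01,0.045,0.2,0,0,0.01,0.045,0.5,0,0,0.01,0.045,0.8,0,0,0.01,0.045,1,0,0,0.01,0.045,1,0,0]

```text
time_s: 9.55
eef_pos: [619.5, -283.8, 143.8]
orientation: [[0.962, 0.273, -0.007], [0.274, -0.962, 0.004], [-0.006, -0.006, -1.0]]
wrist_force: [-1.0, 0.0, -0.9]
finger_gap: 85.3
grip_force: 0.0
```

Emit:
play_rows:
  increments: [0,0,0.11,0,0,0,0,0.11,0,0,0,0,0.11,0,0]

```text
time_s: 9.8
eef_pos: [622.3, -286.5, 138.4]
orientation: [[0.963, 0.271, 0.001], [0.271, -0.963, -0.0], [0.001, 0.001, -1.0]]
wrist_force: [0.2, 0.0, 0.2]
finger_gap: 85.5
grip_force: 0.0
```

Run:
```python
from h import *
to(622.1,-283.7,137)
```

```text
t 9.8 pos [ 622.3 -286.5  138.4] yaw 15.7 shift/100 [ 0.006 -0.027  0.014] force [0.2 0.  0.2] gap 85.5 j7 [ 37.  40. -25.  83.  18.  61. -67.]
```

Emit:
play_rows:
  increments: [0,-0.025,0,0,0,0,-0.025,0,0,0,0,-0.025,0,0,1,0,-0.025,0,0,1,0,-0.025,0,0,1,0,-0.025,0,0,1,0,-0.025,0,0,1,0,-0.025,0,0,1]

```text
time_s: 10.47
eef_pos: [622.0, -285.0, 138.6]
orientation: [[0.963, 0.27, 0.003], [0.27, -0.963, -0.001], [0.003, 0.002, -1.0]]
wrist_force: [0.9, -0.2, 5.7]
finger_gap: 59.4
grip_force: 65.6
```

Emit:
play_rows:
  increments: [0,0,0,0,1,0,0,0,0,1,0,0,0,0,1]

```text
time_s: 10.72
eef_pos: [622.0, -284.9, 138.7]
orientation: [[0.963, 0.27, 0.003], [0.27, -0.963, -0.001], [0.003, 0.002, -1.0]]
wrist_force: [0.4, -0.0, 5.3]
finger_gap: 59.4
grip_force: 65.6
```

Emit:
play_rows:
  increments: [0,0,-0.1,0,1,0,0,-0.3,0,1,0,0,-0.6,0,1,0,0,-1,0,1,0,0,-1,0,1]

```text
time_s: 11.13
eef_pos: [623.7, -285.2, 245.6]
orientation: [[0.963, 0.27, 0.01], [0.27, -0.963, -0.003], [0.009, 0.006, -1.0]]
wrist_force: [1.6, -0.1, -0.6]
finger_gap: 59.5
grip_force: 65.4
```

Emit:
play_rows:
  increments: [0,0,-0.3,0,1,0,0,-0.6,0,1,0,0,-1,0,1,0,0,-1,0,1,0,0,-1,0,1]

```text
time_s: 11.55
eef_pos: [621.7, -284.7, 340.0]
orientation: [[0.963, 0.27, 0.004], [0.27, -0.963, -0.002], [0.004, 0.003, -1.0]]
wrist_force: [-0.5, -0.2, -4.2]
finger_gap: 59.5
grip_force: 66.4
```

Run:
```python
from h import *
to(483.3,120.4)
```

```text
t 11.55 pos [ 621.7 -284.7  340. ] yaw 15.7 shift/100 [-0.237 -4.274 -0.012] force [-0.5 -0.2 -4.2] gap 59.5 j7 [ 36.  33. -27.  64.  14.  86. -63.]
```

Emit:
play_rows:
  increments: [-0.01,-0.2,0,0,1,-0.025,-0.45,0,0,1,-0.047,-0.855,0,0,1,-0.047,-0.855,0,0,1]

```text
time_s: 11.88
eef_pos: [590.8, -194.3, 336.1]
orientation: [[0.96, 0.279, -0.004], [0.279, -0.96, 0.006], [-0.002, -0.007, -1.0]]
wrist_force: [1.0, 3.4, -2.0]
finger_gap: 59.4
grip_force: 66.6
```

Emit:
play_rows:
  increments: [-0.016,-0.3,0,0,1,-0.032,-0.6,0,0,1,-0.047,-0.855,0,0,1,-0.047,-0.855,0,0,1]

```text
time_s: 12.22
eef_pos: [563.6, -115.8, 336.8]
orientation: [[0.961, 0.278, -0.002], [0.278, -0.961, 0.004], [-0.001, -0.004, -1.0]]
wrist_force: [1.0, 1.6, -2.6]
finger_gap: 59.4
grip_force: 66.8
```

Emit:
play_rows:
  increments: [-0.016,-0.3,0,0,1,-0.032,-0.6,0,0,1,-0.047,-0.855,0,0,1,-0.047,-0.855,0,0,1]

```text
time_s: 12.55
eef_pos: [535.7, -35.2, 336.8]
orientation: [[0.961, 0.278, -0.002], [0.278, -0.961, 0.003], [-0.001, -0.004, -1.0]]
wrist_force: [0.9, 1.5, -1.9]
finger_gap: 59.5
grip_force: 66.9
```

Emit:
play_rows:
  increments: [-0.016,-0.3,0,0,1,-0.032,-0.6,0,0,1,-0.047,-0.855,0,0,1,-0.047,-0.855,0,0,1]

```text
time_s: 12.88
eef_pos: [507.8, 45.3, 336.9]
orientation: [[0.961, 0.278, -0.002], [0.278, -0.961, 0.003], [-0.001, -0.003, -1.0]]
wrist_force: [0.5, 0.2, -2.6]
finger_gap: 59.4
grip_force: 67.0
```

Emit:
play_rows:
  increments: [-0.016,-0.3,0,0,1,-0.032,-0.6,0,0,1,-0.047,-0.855,0,0,1,-0.047,-0.855,0,0,1,-0.047,-0.855,0,0,1,-0.047,-0.855,0,0,1]

```text
time_s: 13.38
eef_pos: [482.7, 119.3, 336.6]
orientation: [[0.963, 0.27, -0.001], [0.27, -0.963, -0.001], [-0.002, 0.001, -1.0]]
wrist_force: [0.9, -0.3, -2.5]
finger_gap: 59.3
grip_force: 67.0
```

Emit:
play_rows:
  increments: [0,0,0.3,0,1,0,0,0.6,0,1,0,0,0.8,0,1,0,0,1,0,1,0,0,1,0,1,0,0,1,0,1]

```text
time_s: 13.88
eef_pos: [482.6, 119.0, 236.6]
orientation: [[0.963, 0.269, -0.003], [0.269, -0.963, -0.001], [-0.003, 0.0, -1.0]]
wrist_force: [0.3, 0.2, -1.3]
finger_gap: 59.3
grip_force: 67.0
```

Run:
```python
from h import *
to(483.3,120.4,142.7)
```

```text
t 13.88 pos [482.6 119.  236.6] yaw 15.6 shift/100 [ 0.013 -0.011  0.939] force [ 0.3  0.2 -1.3] gap 59.3 j7 [   8.   20.  -34.  104.   12.   60. -105.]
```

Emit:
play_rows:
  increments: [0.012,-0.01,0,0,1,0.012,-0.01,0.2,0,1,0.012,-0.01,0.4,0,1,0.012,-0.01,0.55,0,1,0.012,-0.01,0.65,0,1,0.012,-0.01,0.75,0,1,0.012,-0.01,0.8,0,1,0.012,-0.01,0.8,0,1]

```text
time_s: 14.55
eef_pos: [483.6, 121.7, 157.0]
orientation: [[0.963, 0.27, -0.0], [0.27, -0.963, -0.0], [-0.0, -0.0, -1.0]]
wrist_force: [-0.7, -0.6, -2.1]
finger_gap: 59.1
grip_force: 67.0
```

Emit:
play_rows:
  increments: [0,0,0.04,0,1,0,0,0.08,0,1,0,0,0.12,0,1,0,0,0.13,0,1,0,0,0.13,0,1]

```text
time_s: 14.97
eef_pos: [483.4, 121.7, 144.1]
orientation: [[0.963, 0.27, -0.0], [0.27, -0.963, -0.0], [-0.0, 0.0, -1.0]]
wrist_force: [-0.3, -0.0, -3.3]
finger_gap: 59.3
grip_force: 67.0
```

Run:
```python
from h import *
to(483.3,120.4,142.7)
```

```text
t 14.97 pos [483.4 121.7 144.1] yaw 15.7 shift/100 [-0.005  0.012  0.014] force [-0.3 -0.  -3.3] gap 59.3 j7 [   5.   26.  -32.  112.   18.   48. -110.]
```

Emit:
play_rows:
  increments: [-0.005,0.01,0.01,0,1,-0.005,0.01,0.018,0,1,-0.005,0.01,0.018,0,1,-0.005,0.01,0.018,0,0.05,-0.005,0.01,0.018,0,0.05,-0.005,0.01,0.018,0,0.05,-0.005,0.01,0.018,0,0.05,-0.005,0.01,0.018,0,0.05]

```text
time_s: 15.63
eef_pos: [483.3, 120.6, 142.5]
orientation: [[0.963, 0.27, -0.0], [0.27, -0.963, -0.0], [-0.0, 0.0, -1.0]]
wrist_force: [0.9, 0.2, -0.7]
finger_gap: 81.0
grip_force: 0.0
```

Emit:
play_rows:
  increments: [0,0,0,0,0.05,0,0,-0.2,0,0.05,0,0,-0.5,0,0,0,0,-1,0,0,0,0,-1,0,0,0,0,-1,0,0]

```text
time_s: 16.13
eef_pos: [485.0, 121.5, 245.6]
orientation: [[0.963, 0.27, 0.006], [0.27, -0.963, 0.001], [0.006, 0.0, -1.0]]
wrist_force: [0.1, 0.7, -0.4]
finger_gap: 85.5
grip_force: 0.0
```

Run:
```python
from h import *
to(478.9,-282.6)
im=imaging.capture("scene")
for p in((570,170.2,166),(483.3,120.4,159)):
    m,c,a=comp(bluemask(im),proj("scene",p)[0]); print("cap px",c.round(1),a,"expect",proj("scene",p).round(1))
```

```text
t 16.13 pos [485.  121.5 245.6] yaw 15.7 shift/100 [-1.15   3.874 -0.006] force [ 0.1  0.7 -0.4] gap 85.5 j7 [   8.   19.  -35.  103.   12.   61. -105.]
cap px [367.5  93.2] 479 expect [[367.5  92.8]]
cap px [327.1  97.9] 453 expect [[325.9  98. ]]
```

Emit:
play_rows:
  increments: [-0.29,0.97,0,0,0,-0.29,0.97,0,0,0,-0.29,0.97,0,0,0,-0.29,0.97,0,0,0]

```text
time_s: 16.52
eef_pos: [480.6, 13.7, 240.5]
orientation: [[0.965, 0.263, -0.004], [0.263, -0.965, -0.003], [-0.004, 0.002, -1.0]]
wrist_force: [0.7, -0.0, -0.4]
finger_gap: 85.7
grip_force: 0.0
```

Emit:
play_rows:
  increments: [-0.29,0.97,0,0,0,-0.29,0.97,0,0,0,-0.29,0.97,0,0,0,-0.29,0.97,0,0,0]

```text
time_s: 16.85
eef_pos: [478.9, -86.7, 240.6]
orientation: [[0.965, 0.264, -0.003], [0.264, -0.965, -0.001], [-0.004, 0.0, -1.0]]
wrist_force: [-0.1, 0.4, 0.2]
finger_gap: 85.4
grip_force: 0.0
```

Emit:
play_rows:
  increments: [-0.29,0.97,0,0,0,-0.29,0.97,0,0,0,-0.29,0.97,0,0,0,-0.29,0.97,0,0,0]

```text
time_s: 17.18
eef_pos: [477.3, -187.2, 240.7]
orientation: [[0.964, 0.264, -0.003], [0.264, -0.964, -0.001], [-0.003, -0.0, -1.0]]
wrist_force: [-0.1, 0.2, 0.7]
finger_gap: 85.3
grip_force: 0.0
```

Emit:
play_rows:
  increments: [-0.29,0.97,0,0,0,-0.29,0.97,0,0,0,-0.29,0.97,0,0,0,-0.29,0.97,0,0,0,-0.29,0.97,0,0,0,-0.29,0.97,0,0,0,-0.29,0.97,0,0,0]

```text
time_s: 17.77
eef_pos: [477.2, -281.7, 242.2]
orientation: [[0.962, 0.274, -0.0], [0.274, -0.962, 0.001], [0.0, -0.001, -1.0]]
wrist_force: [-0.5, 1.4, -0.7]
finger_gap: 85.0
grip_force: 0.0
```

Run:
```python
from h import *
to(478.9,-282.6,120)
```

```text
t 17.77 pos [ 477.2 -281.7  242.2] yaw 15.9 shift/100 [0.014 0.015 1.222] force [-0.5  1.4 -0.7] gap 85.0 j7 [ 47.  23. -27.  96.  12.  64. -58.]
```

Emit:
play_rows:
  increments: [0.014,0.01,0.2,0,0,0.014,0.01,0.5,0,0,0.014,0.01,0.8,0,0,0.014,0.01,1,0,0,0.014,0.01,1,0,0]

```text
time_s: 18.18
eef_pos: [476.3, -282.1, 138.9]
orientation: [[0.962, 0.273, -0.006], [0.273, -0.962, 0.004], [-0.004, -0.005, -1.0]]
wrist_force: [-1.8, 0.2, 0.5]
finger_gap: 85.2
grip_force: 0.0
```

Emit:
play_rows:
  increments: [0,0,0.1,0,0,0,0,0.2,0,0,0,0,0.22,0,0,0,0,0.22,0,0,0,0,0.22,0,0]

```text
time_s: 18.6
eef_pos: [478.6, -284.9, 121.1]
orientation: [[0.963, 0.27, 0.001], [0.27, -0.963, -0.0], [0.001, 0.001, -1.0]]
wrist_force: [0.4, -0.0, 0.3]
finger_gap: 85.8
grip_force: 0.0
```

Run:
```python
from h import *
to(478.9,-282.6,120)
```

```text
t 18.6 pos [ 478.6 -284.9  121.1] yaw 15.7 shift/100 [ 0.009 -0.021  0.011] force [ 0.4 -0.   0.3] gap 85.8 j7 [ 44.  31. -25. 105.  17.  48. -63.]
```

Emit:
play_rows:
  increments: [0,-0.02,0,0,0,0,-0.02,0,0,1,0,-0.02,0,0,1,0,-0.02,0,0,1,0,-0.02,0,0,1,0,-0.02,0,0,1,0,-0.02,0,0,1,0,-0.02,0,0,1]

```text
time_s: 19.27
eef_pos: [477.9, -283.1, 121.6]
orientation: [[0.963, 0.27, 0.001], [0.27, -0.963, -0.001], [0.001, 0.001, -1.0]]
wrist_force: [-1.7, 0.1, 8.8]
finger_gap: 55.0
grip_force: 62.8
```

Emit:
play_rows:
  increments: [0,0,0,0,1,0,0,0,0,1,0,0,0,0,1]

```text
time_s: 19.52
eef_pos: [477.9, -283.1, 121.6]
orientation: [[0.963, 0.27, 0.001], [0.27, -0.963, -0.001], [0.001, 0.001, -1.0]]
wrist_force: [-2.8, 1.0, 8.6]
finger_gap: 55.1
grip_force: 62.8
```

Emit:
play_rows:
  increments: [0,0,-0.05,0,1,0,0,-0.1,0,1,0,0,-0.2,0,1,0,0,-0.2,0,1]

```text
time_s: 19.85
eef_pos: [478.5, -283.2, 142.3]
orientation: [[0.963, 0.27, 0.002], [0.27, -0.963, -0.001], [0.002, 0.002, -1.0]]
wrist_force: [0.6, -0.0, -3.2]
finger_gap: 54.5
grip_force: 64.4
```

Run:
```python
from h import *
to(622.1,79.6)
a=imaging.capture("scene"); cv2.imwrite("pics/s4.png",cv2.resize(a[100:340,120:420,::-1],None,fx=2.5,fy=2.5,interpolation=cv2.INTER_CUBIC))
```

```text
t 19.85 pos [ 478.5 -283.2  142.3] yaw 15.7 shift/100 [ 2.363e+00 -3.105e+00 -1.000e-03] force [ 0.6 -0.  -3.2] gap 54.5 j7 [ 45.  29. -25. 104.  16.  50. -62.]
```

View pics/s4.png

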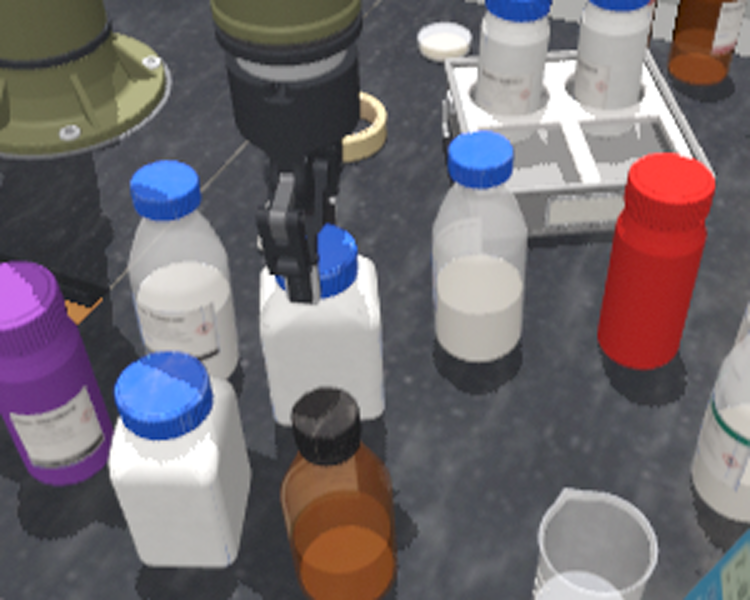

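pA is held upright by its cap at (305,270) in the crop, just off the table, and both jars stand in the round wells. Now lift, carry to (622, 80), and turn it about 88°.

Emit:
play_rows:
  increments: [0,0,-0.3,0,1,0,0,-0.6,0,1,0,0,-0.95,0,1,0,0,-0.95,0,1,0,0,-0.95,0,1]

```text
time_s: 20.32
eef_pos: [478.6, -283.2, 237.2]
orientation: [[0.963, 0.27, 0.003], [0.27, -0.963, -0.002], [0.003, 0.003, -1.0]]
wrist_force: [0.2, 0.5, -3.7]
finger_gap: 54.7
grip_force: 65.4
```

Emit:
play_rows:
  increments: [0,0,-0.3,0,1,0,0,-0.6,0,1,0,0,-0.9,0,1,0,0,-0.9,0,1,0,0,-0.9,0,1]

```text
time_s: 20.73
eef_pos: [477.8, -283.0, 325.3]
orientation: [[0.963, 0.27, 0.001], [0.27, -0.963, -0.001], [0.0, 0.001, -1.0]]
wrist_force: [0.3, -0.4, -3.3]
finger_gap: 54.8
grip_force: 65.7
```

Emit:
play_rows:
  increments: [0.15,-0.19,0,0,1,0.3,-0.39,0,0,1,0.59,-0.78,0,0,1,0.59,-0.78,0,0,1]

```text
time_s: 21.07
eef_pos: [514.6, -184.0, 323.1]
orientation: [[0.961, 0.278, -0.002], [0.278, -0.961, 0.006], [-0.0, -0.006, -1.0]]
wrist_force: [0.4, 1.6, -1.7]
finger_gap: 55.1
grip_force: 65.8
```

Emit:
play_rows:
  increments: [0.2,-0.26,0,0,1,0.4,-0.52,0,0,1,0.59,-0.78,0,0,1,0.59,-0.78,0,0,1]

```text
time_s: 21.4
eef_pos: [550.0, -92.3, 323.2]
orientation: [[0.96, 0.28, -0.002], [0.28, -0.96, 0.006], [-0.0, -0.006, -1.0]]
wrist_force: [-0.7, 1.9, -3.0]
finger_gap: 54.7
grip_force: 65.8
```

Emit:
play_rows:
  increments: [0.2,-0.26,0,0,1,0.4,-0.52,0,0,1,0.59,-0.78,0,0,1,0.59,-0.78,0,0,1]

```text
time_s: 21.73
eef_pos: [585.0, -1.5, 323.0]
orientation: [[0.96, 0.28, -0.003], [0.28, -0.96, 0.006], [-0.001, -0.006, -1.0]]
wrist_force: [-1.4, 1.0, -2.6]
finger_gap: 54.8
grip_force: 65.8
```

Emit:
play_rows:
  increments: [0.2,-0.26,0,0,1,0.4,-0.52,0,0,1,0.59,-0.78,0,0,1,0.59,-0.78,0,0,1,0.59,-0.78,0,0,1]

```text
time_s: 22.15
eef_pos: [619.7, 83.6, 322.6]
orientation: [[0.961, 0.275, -0.004], [0.275, -0.961, 0.001], [-0.004, -0.002, -1.0]]
wrist_force: [0.3, -0.9, -3.7]
finger_gap: 54.7
grip_force: 65.8
```

Emit:
play_rows:
  increments: [0,0,0,0.03,1,0,0,0,0.065,1,0,0,0,0.1,1,0,0,0,0.135,1,0,0,0,0.17,1,0,0,0,0.205,1,0,0,0,0.244,1,0,0,0,0.244,1]

```text
time_s: 22.82
eef_pos: [619.9, 79.3, 324.0]
orientation: [[0.878, -0.479, -0.002], [-0.479, -0.878, -0.002], [-0.001, 0.003, -1.0]]
wrist_force: [-0.1, 0.5, -2.7]
finger_gap: 54.7
grip_force: 65.8
```

Emit:
play_rows:
  increments: [0,0,0,0.03,1,0,0,0,0.065,1,0,0,0,0.1,1,0,0,0,0.135,1,0,0,0,0.17,1,0,0,0,0.205,1,0,0,0,0.244,1,0,0,0,0.244,1]

```text
time_s: 23.48
eef_pos: [619.9, 79.4, 324.1]
orientation: [[0.305, -0.952, -0.002], [-0.952, -0.305, -0.0], [-0.0, 0.002, -1.0]]
wrist_force: [0.4, -0.4, -4.1]
finger_gap: 54.8
grip_force: 65.8
```

Run:
```python
from h import *
to(622.1,79.6,220)
```

```text
t 23.48 pos [619.9  79.4 324.1] yaw -72.2 shift/100 [ 0.005 -0.024  1.041] force [ 0.4 -0.4 -4.1] gap 54.8 j7 [ -19.   27.   17.   77.   -8.   78. -165.]
```

Joint 7 is right at its limit here. The bottle is the same after a half turn, so I'll turn it back 180° the other way.

Emit:
play_rows:
  increments: [0,0,0,-0.03,1,0,0,0,-0.065,1,0,0,0,-0.1,1,0,0,0,-0.135,1,0,0,0,-0.17,1,0,0,0,-0.21,1,0,0,0,-0.25,1,0,0,0,-0.25,1]

```text
time_s: 24.15
eef_pos: [620.0, 79.9, 324.4]
orientation: [[0.893, -0.449, -0.002], [-0.449, -0.893, -0.001], [-0.001, 0.001, -1.0]]
wrist_force: [-0.2, 0.0, -3.2]
finger_gap: 54.9
grip_force: 65.8
```

Emit:
play_rows:
  increments: [0,0,0,-0.035,1,0,0,0,-0.07,1,0,0,0,-0.105,1,0,0,0,-0.14,1,0,0,0,-0.175,1,0,0,0,-0.21,1,0,0,0,-0.25,1,0,0,0,-0.25,1]

```text
time_s: 24.82
eef_pos: [620.2, 80.3, 324.7]
orientation: [[0.951, 0.31, -0.001], [0.31, -0.951, -0.0], [-0.002, 0.0, -1.0]]
wrist_force: [0.4, -0.0, -3.6]
finger_gap: 54.8
grip_force: 65.8
```

Emit:
play_rows:
  increments: [0,0,0,-0.035,1,0,0,0,-0.07,1,0,0,0,-0.105,1,0,0,0,-0.14,1,0,0,0,-0.175,1,0,0,0,-0.21,1,0,0,0,-0.25,1,0,0,0,-0.25,1]

```text
time_s: 25.48
eef_pos: [620.3, 80.5, 324.9]
orientation: [[0.456, 0.89, -0.001], [0.89, -0.456, -0.0], [-0.001, -0.001, -1.0]]
wrist_force: [0.6, 0.3, -3.6]
finger_gap: 54.7
grip_force: 65.9
```

Emit:
play_rows:
  increments: [0,0,0,-0.035,1,0,0,0,-0.07,1,0,0,0,-0.105,1,0,0,0,-0.14,1,0,0,0,-0.175,1,0,0,0,-0.21,1,0,0,0,-0.25,1,0,0,0,-0.25,1]

```text
time_s: 26.15
eef_pos: [620.4, 80.7, 325.0]
orientation: [[-0.304, 0.953, -0.001], [0.953, 0.304, -0.0], [0.0, -0.001, -1.0]]
wrist_force: [-0.2, -0.4, -3.1]
finger_gap: 54.7
grip_force: 65.9
```

Run:
```python
from h import *
to(622.1,79.6,225)
```

```text
t 26.15 pos [620.4  80.7 325. ] yaw 107.7 shift/100 [-0.016  0.014  1.   ] force [-0.2 -0.4 -3.1] gap 54.7 j7 [  6.  27. -26.  76.  12.  79.  -2.]
```

Emit:
play_rows:
  increments: [-0.015,0.014,0.3,0,1,-0.015,0.014,0.6,0,1,-0.015,0.014,0.8,0,1,-0.015,0.014,1,0,1,-0.015,0.014,1,0,1,-0.015,0.014,1,0,1]

```text
time_s: 26.65
eef_pos: [621.8, 79.9, 224.8]
orientation: [[-0.3, 0.954, -0.002], [0.954, 0.3, -0.001], [0.0, -0.002, -1.0]]
wrist_force: [-0.2, 0.2, -2.6]
finger_gap: 54.7
grip_force: 65.9
```

Emit:
play_rows:
  increments: [0,0,0.1,0,1,0,0,0.2,0,1,0,0,0.3,0,1,0,0,0.35,0,1,0,0,0.35,0,1,0,0,0.35,0,1]

```text
time_s: 27.15
eef_pos: [622.2, 80.2, 190.2]
orientation: [[-0.306, 0.952, -0.001], [0.952, 0.306, -0.0], [0.0, -0.001, -1.0]]
wrist_force: [-0.8, -0.1, -3.1]
finger_gap: 54.9
grip_force: 65.8
```

Run:
```python
from h import *
to(622.1,79.6,126.6)
ims={n:imaging.capture(n) for n in C}
def T(pts): 
    c,s=np.cos(np.radians(119.87)),np.sin(np.radians(119.87)); M=np.array(pts,float); return np.c_[553.8+c*M[:,0]-s*M[:,1],98+s*M[:,0]+c*M[:,1],M[:,2]]
sc=ims["scene"][60:240,260:460,::-1].copy(); sc=cv2.resize(sc,None,fx=3,fy=3,interpolation=cv2.INTER_CUBIC)
draw(sc,"scene",T([(-100,-91,50),(0,-91,50),(0,-9,50),(-100,-9,50)]),(0,255,0),3,(260,60))
draw(sc,"scene",T([(-112,-107,58),(112,-107,58),(112,107,58),(-112,107,58)]),(0,0,255),3,(260,60))
z=state()["eef_pos"][2]-121.6; hu=bodyhull("scene",622.1,79.6,np.radians(30)); 
draw(sc,"scene",rect(622.1,79.6,np.radians(29.9),34.5,42,z),(255,0,255),3,(260,60))
cv2.imwrite("pics/s5.png",sc)
```

```text
t 27.15 pos [622.2  80.2 190.2] yaw 107.8 shift/100 [-0.006 -0.002  0.636] force [-0.8 -0.1 -3.1] gap 54.9 j7 [  5.  32. -25.  89.  15.  62.  -5.]
```

View pics/s5.png

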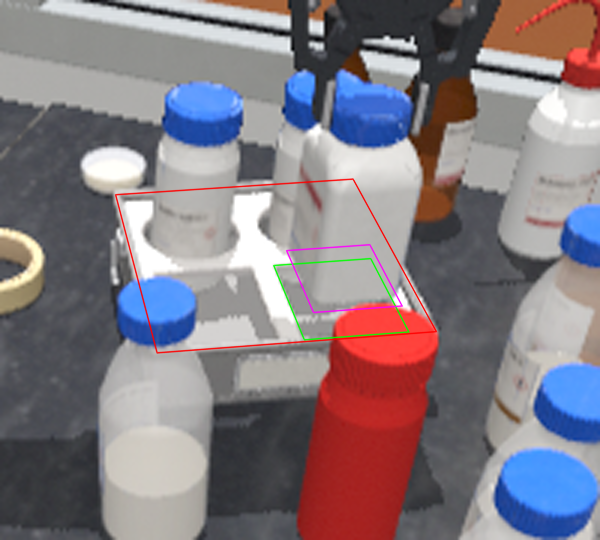

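pA hangs over the far oblong well with its yaw matching the overlay (base at about (312–405, 300)). Lowering in stages while watching the force.

Emit:
play_rows:
  increments: [-0.005,0,0.08,0,1,-0.005,0,0.16,0,1,-0.005,0,0.24,0,1,-0.005,0,0.3,0,1,-0.005,0,0.3,0,1]

```text
time_s: 27.67
eef_pos: [621.4, 79.5, 158.4]
orientation: [[-0.307, 0.952, -0.003], [0.952, 0.307, -0.001], [0.0, -0.003, -1.0]]
wrist_force: [1.2, -0.3, -3.5]
finger_gap: 54.7
grip_force: 65.8
```

Emit:
play_rows:
  increments: [0,0,0.05,0,1,0,0,0.1,0,1,0,0,0.15,0,1,0,0,0.2,0,1,0,0,0.2,0,1]

```text
time_s: 28.08
eef_pos: [621.9, 79.7, 139.2]
orientation: [[-0.307, 0.952, -0.002], [0.952, 0.307, -0.0], [0.0, -0.002, -1.0]]
wrist_force: [0.4, -0.1, -2.7]
finger_gap: 55.0
grip_force: 65.8
```

Run:
```python
from h import *
to(622.1,79.6,126.6)
```

```text
t 28.08 pos [621.9  79.7 139.2] yaw 107.9 shift/100 [-0.001  0.002  0.126] force [ 0.4 -0.1 -2.7] gap 55.0 j7 [  5.  35. -24.  93.  16.  56.  -7.]
```

Emit:
play_rows:
  increments: [0,0,0.04,0,1,0,0,0.08,0,1,0,0,0.115,0,1,0,0,0.125,0,1,0,0,0.125,0,1,0,0,0.125,0,1]

```text
time_s: 28.58
eef_pos: [622.5, 79.9, 128.0]
orientation: [[-0.306, 0.952, 0.0], [0.952, 0.306, 0.0], [0.0, 0.0, -1.0]]
wrist_force: [0.5, 0.4, -2.8]
finger_gap: 54.8
grip_force: 65.9
```

Run:
```python
from h import *
to(622.1,79.6,126.6)
```

```text
t 28.58 pos [622.5  79.9 128. ] yaw 107.8 shift/100 [-0.001 -0.005  0.014] force [ 0.5  0.4 -2.8] gap 54.8 j7 [  5.  36. -24.  93.  17.  55.  -7.]
```

Emit:
play_rows:
  increments: [0,-0.003,0.01,0,1,0,-0.003,0.018,0,1,0,-0.003,0.018,0,1,0,-0.003,0.018,0,0.05,0,-0.003,0.018,0,0.05,0,-0.003,0.018,0,0.05,0,-0.003,0.018,0,0.05,0,-0.003,0.018,0,0.05]

```text
time_s: 29.25
eef_pos: [622.2, 79.8, 126.3]
orientation: [[-0.306, 0.952, 0.0], [0.952, 0.306, 0.0], [0.0, 0.0, -1.0]]
wrist_force: [0.5, -0.1, 0.1]
finger_gap: 80.9
grip_force: 0.0
```

Emit:
play_rows:
  increments: [0,0,-0.1,0,0.05,0,0,-0.3,0,0.05,0,0,-0.6,0,0,0,0,-1,0,0,0,0,-1,0,0,0,0,-1,0,0]

```text
time_s: 29.75
eef_pos: [623.6, 80.4, 229.7]
orientation: [[-0.306, 0.952, 0.006], [0.952, 0.306, 0.001], [-0.001, 0.006, -1.0]]
wrist_force: [-0.8, -0.2, -0.5]
finger_gap: 85.0
grip_force: 0.0
```

Emit:
play_rows:
  increments: [0,0,-0.2,0.03,0,0,0,-0.2,0.07,0,0,0,-0.2,0.1,0,0,0,-0.2,0.14,0,0,0,-0.2,0.17,0,0,0,-0.2,0.21,0,0,0,-0.2,0.255,0,0,0,-0.2,0.255,0]

```text
time_s: 30.42
eef_pos: [621.6, 79.7, 245.4]
orientation: [[0.475, 0.88, -0.002], [0.88, -0.475, -0.0], [-0.001, -0.001, -1.0]]
wrist_force: [0.0, -0.3, -0.4]
finger_gap: 85.4
grip_force: 0.0
```

Emit:
play_rows:
  increments: [0,0,0,0.03,0,0,0,0,0.07,0,0,0,0,0.1,0,0,0,0,0.14,0,0,0,0,0.17,0,0,0,0,0.21,0,0,0,0,0.255,0,0,0,0,0.255,0]

```text
time_s: 31.08
eef_pos: [621.8, 79.8, 245.6]
orientation: [[0.962, 0.274, -0.001], [0.274, -0.962, -0.0], [-0.001, 0.0, -1.0]]
wrist_force: [0.4, -0.2, -0.1]
finger_gap: 85.6
grip_force: 0.0
```

Run:
```python
from h import *
to(438.2,-410)
im=imaging.capture("scene"); 
for p in((622.1,79.6,140),):
    m,c,a=comp(bluemask(im),proj("scene",p)[0]); print("cap px",c.round(1),a,"expect",proj("scene",p).round(1))
```

```text
t 31.08 pos [621.8  79.8 245.6] yaw 15.9 shift/100 [-3.108e+00  4.207e+00  4.000e-03] force [ 0.4 -0.2 -0.1] gap 85.6 j7 [ -8.  28.  -2.  84.   1.  67. -85.]
cap px [377.9 124.6] 444 expect [[378.3 125.5]]
```

Emit:
play_rows:
  increments: [-0.62,0.84,0,0,0,-0.62,0.84,0,0,0,-0.62,0.84,0,0,0,-0.62,0.84,0,0,0]

```text
time_s: 31.47
eef_pos: [583.9, -25.1, 246.3]
orientation: [[0.962, 0.275, -0.001], [0.275, -0.962, -0.004], [-0.002, 0.003, -1.0]]
wrist_force: [-0.7, 0.3, 0.5]
finger_gap: 85.6
grip_force: 0.0
```

Emit:
play_rows:
  increments: [-0.62,0.84,0,0,0,-0.62,0.84,0,0,0,-0.62,0.84,0,0,0,-0.62,0.84,0,0,0]

```text
time_s: 31.8
eef_pos: [547.3, -122.2, 246.2]
orientation: [[0.962, 0.274, -0.001], [0.274, -0.962, -0.003], [-0.002, 0.003, -1.0]]
wrist_force: [0.5, -0.6, -1.4]
finger_gap: 85.7
grip_force: 0.0
```

Emit:
play_rows:
  increments: [-0.62,0.84,0,0,0,-0.62,0.84,0,0,0,-0.62,0.84,0,0,0,-0.62,0.84,0,0,0]

```text
time_s: 32.13
eef_pos: [510.8, -219.4, 246.1]
orientation: [[0.962, 0.274, -0.001], [0.274, -0.962, -0.003], [-0.002, 0.002, -1.0]]
wrist_force: [0.5, -0.5, 0.1]
finger_gap: 85.2
grip_force: 0.0
```

Emit:
play_rows:
  increments: [-0.62,0.84,0,0,0,-0.62,0.84,0,0,0,-0.62,0.84,0,0,0,-0.62,0.84,0,0,0]

```text
time_s: 32.47
eef_pos: [474.4, -316.7, 245.9]
orientation: [[0.962, 0.274, -0.002], [0.274, -0.962, -0.003], [-0.002, 0.002, -1.0]]
wrist_force: [0.2, 0.0, -0.2]
finger_gap: 85.3
grip_force: 0.0
```

Emit:
play_rows:
  increments: [-0.62,0.84,0,0,0,-0.62,0.84,0,0,0,-0.62,0.84,0,0,0,-0.62,0.84,0,0,0,-0.62,0.84,0,0,0,-0.62,0.84,0,0,0]

```text
time_s: 32.97
eef_pos: [441.8, -407.6, 245.8]
orientation: [[0.96, 0.281, 0.0], [0.281, -0.96, 0.002], [0.001, -0.002, -1.0]]
wrist_force: [1.0, 1.6, -0.2]
finger_gap: 85.1
grip_force: 0.0
```

Run:
```python
from h import *
to(438.2,-410,120)
```

```text
t 32.97 pos [ 441.8 -407.6  245.8] yaw 16.3 shift/100 [-0.043  0.015  1.258] force [ 1.   1.6 -0.2] gap 85.1 j7 [ 38.  26.   3.  89.  -2.  66. -32.]
```

Emit:
play_rows:
  increments: [-0.03,0.005,0.2,0,0,-0.03,0.005,0.5,0,0,-0.03,0.005,0.8,0,0,-0.03,0.005,1,0,0,-0.03,0.005,1,0,0,-0.03,0.005,1,0,0]

```text
time_s: 33.47
eef_pos: [438.7, -408.8, 145.8]
orientation: [[0.96, 0.28, -0.001], [0.28, -0.96, 0.002], [-0.0, -0.002, -1.0]]
wrist_force: [0.5, -0.4, 0.1]
finger_gap: 85.8
grip_force: 0.0
```

Emit:
play_rows:
  increments: [0,0,0.1,0,0,0,0,0.2,0,0,0,0,0.25,0,0,0,0,0.25,0,0,0,0,0.25,0,0]

```text
time_s: 33.88
eef_pos: [437.6, -410.9, 121.2]
orientation: [[0.961, 0.276, -0.0], [0.276, -0.961, 0.0], [-0.0, -0.0, -1.0]]
wrist_force: [-0.1, -0.0, -0.1]
finger_gap: 85.7
grip_force: 0.0
```

Run:
```python
from h import *
to(438.2,-410,120)
```

```text
t 33.88 pos [ 437.6 -410.9  121.2] yaw 16.0 shift/100 [ 0.009 -0.007  0.012] force [-0.1 -0.  -0.1] gap 85.7 j7 [ 39.  33.   3.  98.  -2.  49. -31.]
```

Emit:
play_rows:
  increments: [0.005,-0.007,0,0,0,0.005,-0.007,0,0,1,0.005,-0.007,0,0,1,0.005,-0.007,0,0,1,0.005,-0.007,0,0,1,0.005,-0.007,0,0,1,0.005,-0.007,0,0,1,0.005,-0.007,0,0,1]

```text
time_s: 34.55
eef_pos: [438.2, -410.3, 122.3]
orientation: [[0.961, 0.276, 0.001], [0.276, -0.961, -0.001], [0.001, 0.001, -1.0]]
wrist_force: [-1.3, 1.4, 7.7]
finger_gap: 54.5
grip_force: 63.6
```

Emit:
play_rows:
  increments: [0,0,0,0,1,0,0,0,0,1]

```text
time_s: 34.72
eef_pos: [438.2, -410.4, 122.4]
orientation: [[0.961, 0.276, 0.001], [0.276, -0.961, -0.001], [0.001, 0.001, -1.0]]
wrist_force: [-1.2, 1.1, 7.0]
finger_gap: 54.9
grip_force: 63.6
```

Emit:
play_rows:
  increments: [0,0,-0.05,0,1,0,0,-0.2,0,1,0,0,-0.5,0,1,0,0,-1,0,1,0,0,-1,0,1,0,0,-1,0,1]

```text
time_s: 35.22
eef_pos: [439.1, -411.4, 224.7]
orientation: [[0.961, 0.276, 0.005], [0.276, -0.961, -0.004], [0.003, 0.005, -1.0]]
wrist_force: [-0.5, -0.5, -3.1]
finger_gap: 54.4
grip_force: 64.3
```

Emit:
play_rows:
  increments: [0,0,-0.3,-0.02,1,0,0,-0.6,-0.04,1,0,0,-1,-0.072,1,0,0,-1,-0.072,1,0,0,-1,-0.072,1,0,0,-1,-0.072,1]

```text
time_s: 35.72
eef_pos: [437.2, -409.5, 319.1]
orientation: [[0.875, 0.484, -0.002], [0.484, -0.875, 0.002], [-0.001, -0.003, -1.0]]
wrist_force: [-0.5, 0.1, -2.6]
finger_gap: 54.4
grip_force: 65.0
```

Run:
```python
from h import *
to(535.3,29.75)
```

```text
t 35.72 pos [ 437.2 -409.5  319.1] yaw 28.9 shift/100 [ 2.984 -3.369  0.007] force [-0.5  0.1 -2.6] gap 54.4 j7 [ 40.  23.   1.  81.  -0.  76. -20.]
```

Emit:
play_rows:
  increments: [0.1,-0.11,-0.1,0,1,0.35,-0.4,-0.1,0,1,0.746,-0.842,-0.1,0,1,0.746,-0.842,-0.1,0,1,0.746,-0.842,-0.1,0,1]

```text
time_s: 36.13
eef_pos: [464.1, -293.0, 329.7]
orientation: [[0.871, 0.492, -0.001], [0.492, -0.871, 0.005], [0.002, -0.005, -1.0]]
wrist_force: [0.3, -0.0, -2.3]
finger_gap: 54.5
grip_force: 65.2
```

Emit:
play_rows:
  increments: [0.2,-0.23,0,0,1,0.45,-0.51,0,0,1,0.746,-0.842,0,0,1,0.746,-0.842,0,0,1]

```text
time_s: 36.47
eef_pos: [488.4, -180.3, 329.8]
orientation: [[0.87, 0.494, -0.001], [0.494, -0.869, 0.007], [0.002, -0.007, -1.0]]
wrist_force: [0.8, 0.9, -2.7]
finger_gap: 54.4
grip_force: 65.4
```

Emit:
play_rows:
  increments: [0.2,-0.23,0,0,1,0.45,-0.51,0,0,1,0.746,-0.842,0,0,1,0.746,-0.842,0,0,1]

```text
time_s: 36.8
eef_pos: [511.9, -70.5, 329.8]
orientation: [[0.869, 0.494, -0.002], [0.494, -0.869, 0.006], [0.002, -0.006, -1.0]]
wrist_force: [-0.2, 1.4, -1.4]
finger_gap: 54.6
grip_force: 65.4
```

Emit:
play_rows:
  increments: [0.2,-0.23,0,0,1,0.45,-0.51,0,0,1,0.746,-0.842,0,0,1,0.746,-0.842,0,0,1,0.746,-0.842,0,0,1,0.746,-0.842,0,0,1]

```text
time_s: 37.3
eef_pos: [534.9, 29.2, 329.9]
orientation: [[0.874, 0.486, -0.003], [0.486, -0.874, -0.001], [-0.003, -0.001, -1.0]]
wrist_force: [0.6, -0.8, -3.5]
finger_gap: 54.6
grip_force: 65.4
```

Emit:
play_rows:
  increments: [0,0,0.3,0,1,0,0,0.6,0,1,0,0,0.95,0,1,0,0,0.95,0,1,0,0,0.95,0,1,0,0,0.95,0,1]

```text
time_s: 37.8
eef_pos: [536.3, 28.3, 237.7]
orientation: [[0.875, 0.484, 0.001], [0.484, -0.875, -0.0], [0.001, 0.001, -1.0]]
wrist_force: [-0.1, 0.4, -2.4]
finger_gap: 54.7
grip_force: 65.6
```

Run:
```python
from h import *
to(535.3,29.75,195)
```

```text
t 37.8 pos [536.3  28.3 237.7] yaw 28.9 shift/100 [-0.002 -0.018  0.427] force [-0.1  0.4 -2.4] gap 54.7 j7 [  1.  21. -10.  99.   4.  61. -71.]
```

Emit:
play_rows:
  increments: [0,-0.015,0.15,0,1,0,-0.015,0.3,0,1,0,-0.015,0.43,0,1,0,-0.015,0.43,0,1,0,-0.015,0.43,0,1]

```text
time_s: 38.22
eef_pos: [535.7, 30.3, 194.8]
orientation: [[0.875, 0.484, 0.002], [0.484, -0.875, 0.0], [0.002, 0.001, -1.0]]
wrist_force: [-0.7, 0.7, -2.4]
finger_gap: 54.5
grip_force: 65.6
```

Run:
```python
from h import *
to(535.3,29.75,127.4)
ims={n:imaging.capture(n) for n in C}
def T(pts): 
    c,s=np.cos(np.radians(119.87)),np.sin(np.radians(119.87)); M=np.array(pts,float); return np.c_[553.8+c*M[:,0]-s*M[:,1],98+s*M[:,0]+c*M[:,1],M[:,2]]
sc=ims["scene"][60:240,260:460,::-1].copy(); sc=cv2.resize(sc,None,fx=3,fy=3,interpolation=cv2.INTER_CUBIC)
draw(sc,"scene",T([(-100,9,50),(0,9,50),(0,91,50),(-100,91,50)]),(0,255,0),3,(260,60))
z=state()["eef_pos"][2]-122.4
draw(sc,"scene",rect(535.3,29.75,np.radians(29.9),34.5,42,z),(255,0,255),3,(260,60))
cv2.imwrite("pics/s6.png",sc)
```

```text
t 38.22 pos [535.7  30.3 194.8] yaw 29.0 shift/100 [-0.007  0.002  0.674] force [-0.7  0.7 -2.4] gap 54.5 j7 [  1.  23. -10. 103.   5.  55. -72.]
```

View pics/s6.png

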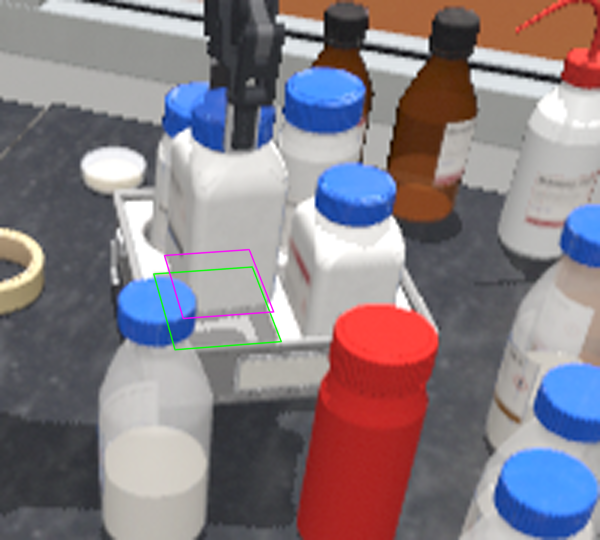

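pA is seated. pB hangs over the near oblong well with its bottom edge on the overlay (185–273, 315). Lowering it.

Emit:
play_rows:
  increments: [-0.005,0,0.08,0,1,-0.005,0,0.16,0,1,-0.005,0,0.24,0,1,-0.005,0,0.32,0,1,-0.005,0,0.32,0,1]

```text
time_s: 38.73
eef_pos: [533.2, 30.1, 159.1]
orientation: [[0.875, 0.485, -0.003], [0.485, -0.875, -0.0], [-0.003, -0.001, -1.0]]
wrist_force: [-0.2, 0.1, -3.0]
finger_gap: 54.7
grip_force: 65.5
```

Emit:
play_rows:
  increments: [0,0,0.07,0,1,0,0,0.14,0,1,0,0,0.2,0,1,0,0,0.23,0,1,0,0,0.23,0,1]

```text
time_s: 39.15
eef_pos: [533.9, 30.2, 137.3]
orientation: [[0.875, 0.485, -0.002], [0.485, -0.875, -0.0], [-0.001, -0.001, -1.0]]
wrist_force: [0.7, 0.3, -4.2]
finger_gap: 54.4
grip_force: 65.5
```

Run:
```python
from h import *
to(535.3,29.75,127.4)
```

```text
t 39.15 pos [533.9  30.2 137.3] yaw 29.0 shift/100 [0.01  0.011 0.099] force [ 0.7  0.3 -4.2] gap 54.4 j7 [  0.  27.  -9. 107.   6.  47. -73.]
```

Emit:
play_rows:
  increments: [0.005,0.005,0.04,0,1,0.005,0.005,0.08,0,1,0.005,0.005,0.105,0,1,0.005,0.005,0.115,0,1,0.005,0.005,0.115,0,1,0.005,0.005,0.115,0,1]

```text
time_s: 39.65
eef_pos: [535.4, 30.1, 127.4]
orientation: [[0.875, 0.485, 0.001], [0.485, -0.875, 0.0], [0.001, 0.0, -1.0]]
wrist_force: [-2.1, -0.7, 4.6]
finger_gap: 54.2
grip_force: 66.4
```

Run:
```python
from h import *
to(535.3,29.75,127.4)
```

```text
t 39.65 pos [535.4  30.1 127.4] yaw 29.0 shift/100 [-0.002  0.003  0.   ] force [-2.1 -0.7  4.6] gap 54.2 j7 [  0.  27.  -9. 108.   6.  45. -73.]
```

Contact at the bottom (force from -4 to +4.6 N). Releasing and backing off.

Emit:
play_rows:
  increments: [0,0,0,0,0.05,0,0,0,0,0.05,0,0,0,0,0.05,0,0,0,0,0.05,0,0,0,0,0.05,0,0,0,0,0.05]

```text
time_s: 40.15
eef_pos: [535.1, 30.1, 126.6]
orientation: [[0.875, 0.485, -0.0], [0.485, -0.875, 0.0], [-0.0, -0.0, -1.0]]
wrist_force: [-0.1, 0.5, -0.0]
finger_gap: 81.3
grip_force: 0.0
```

Emit:
play_rows:
  increments: [0,0,-0.1,0,0.05,0,0,-0.3,0,0.05,0,0,-0.6,0,0,0,0,-1,0,0,0,0,-1,0,0,0,0,-1,0,0]

```text
time_s: 40.65
eef_pos: [536.5, 30.3, 229.7]
orientation: [[0.875, 0.485, 0.006], [0.485, -0.875, 0.0], [0.005, 0.002, -1.0]]
wrist_force: [0.4, 1.5, -1.1]
finger_gap: 84.8
grip_force: 0.0
```

Emit:
play_rows:
  increments: [0,0,-0.5,0,0,0,0,-0.8,0,0,0.2,0.5,-0.8,0,0,0.4,0.9,-0.8,0,0,0.4,0.9,-0.8,0,0,0.4,0.9,-0.8,0,0]

```text
time_s: 41.15
eef_pos: [615.4, -33.0, 304.7]
orientation: [[0.877, 0.481, -0.002], [0.481, -0.877, -0.002], [-0.002, 0.001, -1.0]]
wrist_force: [-0.7, -0.0, -0.4]
finger_gap: 85.4
grip_force: 0.0
```

Emit:
play_rows:
  increments: [0,0.9,0,0,0,0,0.9,0,0,0,0,0.9,0,0,0,0,0.9,0,0,0]

```text
time_s: 41.48
eef_pos: [657.1, -111.8, 304.6]
orientation: [[0.877, 0.48, -0.003], [0.48, -0.877, -0.001], [-0.003, -0.0, -1.0]]
wrist_force: [0.2, 0.1, 0.2]
finger_gap: 85.5
grip_force: 0.0
```

Emit:
play_rows:
  increments: [0,0.9,0,0,0,0,0.9,0,0,0,0,0.9,0,0,0,0,0.9,0,0,0,0,0.9,0,0,0]

```text
time_s: 41.9
eef_pos: [700.6, -185.6, 305.6]
orientation: [[0.874, 0.485, -0.002], [0.485, -0.874, 0.002], [-0.001, -0.002, -1.0]]
wrist_force: [-0.4, 0.4, 0.5]
finger_gap: 85.6
grip_force: 0.0
```

Run:
```python
from h import *
to(535.3,29.75)
ims={n:imaging.capture(n) for n in C}
for k,p in {"ja":(570,170.2,166),"jb":(483.3,120.4,159),"pA":(622.1,79.6,140),"pB":(535.3,29.75,140),"pet1":(553.2,-164.3,181),"pet2":(361.9,-280.6,181)}.items():
  for n in C:
    m,c,a=comp(bluemask(ims[n]),proj(n,p)[0]); print(k,n,"px",c.round(1),a,"expect",proj(n,p).round(1)[0])
t=ims["top"][110:310,80:440,::-1]; s=ims["scene"][60:260,140:500,::-1]
cv2.imwrite("pics/s7.png",cv2.resize(np.vstack([t,s]),None,fx=1.5,fy=1.5,interpolation=cv2.INTER_CUBIC))
```

```text
t 41.9 pos [ 700.6 -185.6  305.6] yaw 29.0 shift/100 [-0.4   -2.685  0.007] force [-0.4  0.4  0.5] gap 85.6 j7 [ 16.  37.  -7.  60.   4.  84. -51.]
ja top px [120.6 166.5] 774 expect [121.  167.4]
ja scene px [367.4  93.2] 478 expect [367.5  92.8]
jb top px [131.3 202.3] 266 expect [141.2 204. ]
jb scene px [327.2  97.9] 452 expect [325.9  98. ]
pA top px [120.6 166.5] 774 expect [168.3 152.5]
pA scene px [377.8 124.6] 443 expect [378.3 125.5]
pB top px [131.3 202.3] 266 expect [188.6 185. ]
pB scene px [333.9 128. ] 433 expect [334.2 128.5]
pet1 top px [278.5 162.6] 453 expect [278.6 163.8]
pet1 scene px [311.5 163.4] 498 expect [311.7 164. ]
pet2 top px [344.6 246.5] 542 expect [345.3 246.8]
pet2 scene px [185.6 175.6] 567 expect [185.7 175.3]
```

View pics/s7.png

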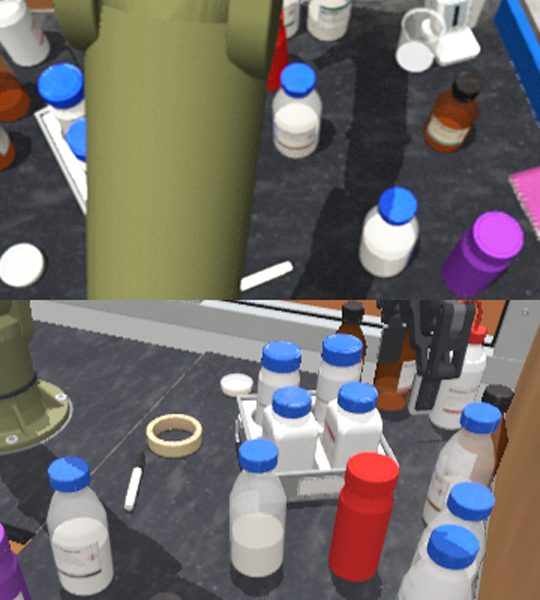

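All four stand upright in their wells, with every cap within about 1.5 px of its seated position in the scene view. The two PETs match their start pixels, the amber bottle looks undisturbed, and the gripper is clear. Handing in.

```bash
python3 -c "
from rig import arm; print(arm.close_job())"
```

```text
the job is handed in; nothing more can be done
None
```

The job is handed in at about 42 s: both powder bottles are in the oblong wells and both white jars in the round wells, upright and on the bottom by the last camera check; I moved no liquid bottle, and no verdict came back.

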